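# Index the depth-stop turret of a bore gauge and bring the slide up to the stop

## Robot

A 6-joint arm with a two-finger parallel gripper is mounted at the origin on a cart in front of the work surface, level with it; the furniture and walls round the work are solid. World frame = base frame: x ahead of the robot, y to its left, z up, the work surface at z = 0. Lengths are in m, angles in rad, forces in N, time in s.
With the tool pointing down it reaches from about 0.25 to 0.8 m from the base axis. Payload 3.9 kg.
Tool frame: the origin (TCP) lies midway between the tips of the shut fingers; the grasp point (between the pads) lies 19 mm behind it; z points along the fingers, y is the direction in which the jaws open and shut (so a half turn about z gives the same grasp; the last joint's range is limited). The gripper opens to 85 mm and grips with 20 to 120 N. Pads are 22 mm wide; open, the fingers measure 114 mm over their backs; the gripper's body (76 mm by 85 mm) begins 54 mm behind the grasp point. The pads swing forward as they close: fully open they stand 13 mm farther back than shut.
Start: joints at [-1.181, 0.26, -0.138, 1.173, 0, 1.571], TCP at [0.199, -0.486, 0.196] pointing down, gripper open.
Joint ranges: [-2.78, 2.78], [-0.83, 1.72], [-1.28, 1.37], [-1.9, 2.12], [-1.57, 1.48], [-3.14, 3.14]. Speed limits (rad/s): [2.57, 2.57, 3.14, 3.14, 3.14, 3.14].

## Interface

Orientations are given as a rotation vector (axis times angle).
In Python, from station import manip gives the robot as it stands.
- The arm moves only by the shell command python3 -m handwheel 'ROWS' [FORCE]. ROWS is JSON, a list of rows, each an object of numbers: "fingers": the opening, from -1 (shut) to 1 (fully open); "tx", "ty", "tz": the shift along the tool's x, y, z in cm; "roll": the turn about the tool's z in degrees. A call has 1 to 12 rows; each row is the pose to reach, as a shift and turn from the pose commanded when the call began, along the tool's axes at that moment; what a row does not reach only later rows make up. A row lasts 1/10 s, in which the tool goes at most 50 mm and 8.59 degrees, less where a joint would pass 70% of its speed; a pose out of reach is approached as far as the arm can. A call with a gripper value outside its range is refused whole. The fingers move at their own pace and stop on an object; FORCE is the grip in N (left out, the last holds). Time passes only in rows, so rows that repeat a pose let the fingers close. It gives the time, the measured TCP pose, the force and the opening at its end, in the units of the state.
- manip.get_state(): the state, without advancing time (a new reading comes with each control period).
- manip.grab_frame(name): name is "side" or "top" or "wrist"; returns a dict with "frame" (384x512x3 uint8, blue, green, red), "range_z" (384x512 float32, m along the optical axis (not along the pixel's ray), 0 where there is no reading), "fov_y" (degrees; the focal length in pixels is half the picture's height over the tangent of half this angle, whatever the lens; pixels are square), "cx", "cy" (the principal point, pixels), "R" (3x3) and "t" (3): a world point X has camera coordinates R X + t. Camera axes: x right, y down, z forward; pixel columns grow to the right and rows downward; lengths in m; the calibration is good to about 2 mm. A picture is of the moment at which its call begins.
- manip.hand_in(): hands the job in, once; it reports no verdict.
The state is a dict: "time_s": time; "q": joint angles; "qvel": joint speeds; "joint_efforts": joint torques, N m; "ee_pos": TCP position; "tcp_rot": TCP orientation; "ft_force": force on the tool from outside, world axes, zero at the start; "torque": the same for the moment, N m; "gripper_width": opening from 0.0 (shut) to 1.0 (fully open).
Only numpy, scipy, OpenCV 4.12 (cv2) and the standard library are available. Lean on these libraries where they do the work, as an engineer would, in place of code of your own. Each camera call takes 0.05 s, during which the arm holds its last target.

## Task

This thin ring on the bore gauge's slide is gauged at the depth set by the longest of the six stop screws. With a fingertip, flick the lobed thumbwheel round click by click until that screw stands uppermost, in line with the slide's stop pin, and leave the wheel at rest in its click; then push the slide's end plate gently with a fingertip until the pin rests against the screw. Grasp nothing: the ring stays seated in its nest on the slide, and the loose things round the gauge are left alone.

Things in the scene. Friction and masses are not known exactly. Their poses are not given: they have to be found in the camera images.
- bore_gauge: Bench bore gauge, fixed: steel base 185 x 270 x 12 mm, grey headstock 92 mm high across its left end, from which a steel air plug (34 mm thick, at x = +40 mm) and beside it, nearer the robot (x = -35 mm), the stop turret point right. Origin on the worktop amid the gauge; own x points away from the robot, y left along the slideway, z up. Nothing fixed on it is higher than 112 mm.
- wheel_center (a point): Centre of the black thumbwheel, 60 mm above the worktop, free-standing left of the headstock; axis along the gauge's y. Hub radius 27 mm; six round lobes (radius 8 mm, 18 mm wide along y), centres 44 mm from the axis. In a click a gap is at the top: the two upper lobes' centres lie 22 mm either side (own x) of the axis and 38 mm above it.
- wheel_top (a point): Fixed point straight above the wheel's axis, 95 mm above the worktop (35 mm above the axis): a good height for the very end of a fingertip that pushes a lobe from behind. Swept level along the gauge's +x at this height, from clear of the near upper lobe until its leading face is about 6 mm past this point, it advances the wheel one click and misses the next lobe. Takes about 3 to 5 N.
- turret (a joint): Angle of turret and thumbwheel, rad; grows as the wheel's top moves away from the robot (gauge's +x). Clicks at whole multiples of 1.047; past half way a spring plunger draws it on into the next. Turns either way without end. Longest screw uppermost at 4.189 (or whole turns of 6.283 from it). Starts one to four clicks below that.
- long_screw_tip (a point): Round tip of the longest stop screw. Six steel stop screws (9 mm thick, on a 38 mm circle round the turret's axis) point right (gauge's -y) from the dark drum at the right of the headstock; the longest stands out 44 mm, the others 10 to 27 mm. Uppermost, it lies 79 mm above the worktop, in line with the stop pin.
- slide (a joint): Travel of the slide, m: 0 at the start (drawn back to the right), growing to the left along the gauge's +y. About 2.5 N of friction; it stays where it is left. The pin meets the longest screw at 0.060; any other uppermost screw would stop it only at 0.077 or more.
- stop_pin_tip (a point): Flat tip of the slide's stop pin, a steel rod 10 mm thick, 79 mm above the worktop, that points left from the end plate towards the uppermost stop screw.
- push_pad (a point): Centre of the black thumb pad (40 x 34 mm) on the right-hand face of the slide's upright aluminium end plate, 62 mm above the worktop. The plate is 128 mm wide along x, 10 mm thick, and reaches from 20 to 92 mm above the worktop. Push it to the left, along the gauge's own +y.
- nest (a point): Centre of the ring's seat in the V-nest on the slide, 68 mm above the worktop; moves with the slide.
- test_ring: Black setting ring, 72 mm across, 18 mm thick, bore 40 mm, loose, standing on edge in the V-nest on the slide with its bore along the gauge's y; as the slide moves, it passes over the air plug. Origin at the centre of its left-hand face, 9 mm from the nest point.
- air_plug: Slender air plug gauge standing upright and firm on a 24 mm foot, 146 mm high, on the far side of the bore gauge, out of the way; origin at the centre of its underside.
- slip_block: Bystander, loose: small steel gauge block standing on edge on the worktop, 9 x 35 x 18 mm, behind the bore gauge's left end; origin at the centre of its underside.
- cable_clip: Bystander, loose: cable clip, a small rounded block 33 x 60 x 26 mm with a raised middle, lying on the worktop at the right front of the gauge; origin at the centre of its underside.
Not all that is in view belongs to the job. Leave any blue or green look-alike of the test_ring alone.

How it is judged:
By the outcome, as a careful person would: the job done as asked, in the order asked, and still so for the second after the job is handed in, with the robot touching nothing.
It also fails if it takes over 58 s, if anything falls off the work surface, if the arm or the gripper's body presses on something with over 40 N, if the wrist force passes 120 N, or if a joint passes its speed limit or range.

## Working session

There is one attempt and no reset: what is moved stays moved. The work goes in short steps, Python scripts to look and compute and a shell command to move; the robot and the scene stay as the last step left them, time stands still between calls to the robot, and variables do not carry over. Pictures are saved under pics/ and viewed, and the job is handed in when it is done.

```bash
mkdir -p pics; ls; cat > h.py <<'E'
import numpy as np, cv2
from station import manip
def grab(n,fn):
    f=manip.grab_frame(n); cv2.imwrite('pics/'+fn,f['frame']); np.savez('pics/'+fn+'.npz',**{k:np.array(v) for k,v in f.items()}); return f
def load(fn): 
    z=np.load('pics/'+fn+'.npz'); return {k:z[k] for k in z.files}
def foc(f): return f['frame'].shape[0]/2/np.tan(np.radians(float(f['fov_y'])/2))
def ray(f,u,v):
    d=np.array([(u-f['cx'])/foc(f),(v-f['cy'])/foc(f),1.]); R=f['R'];return -R.T@f['t'],R.T@d
def plane(f,u,v,z):
    o,d=ray(f,u,v); return o+d*(z-o[2])/d[2]
def deep(f,u,v):
    o,d=ray(f,u,v); return o+d*float(f['range_z'][int(v),int(u)])
def proj(f,X):
    c=f['R']@np.array(X)+f['t']; return foc(f)*c[0]/c[2]+f['cx'],foc(f)*c[1]/c[2]+f['cy']
def cloud(f):
    h,w=f['range_z'].shape; v,u=np.mgrid[:h,:w]; z=f['range_z']
    c=np.stack([(u-f['cx'])/foc(f)*z,(v-f['cy'])/foc(f)*z,z],-1)
    return (c-f['t'])@f['R']
E
python3 - <<'E'
from h import *
for n in ['top','side','wrist']:
    f=grab(n,n+'0.png'); print(n,f['t'],f['R'].round(3).tolist(),f['fov_y'])
print(manip.get_state())
E
```

```text
pics
top [0.15089531 0.58226612 1.01210849] [[0.008, -1.0, 0.017], [-0.981, -0.011, -0.193], [0.193, -0.015, -0.981]] 54.43908607120309
side [0.57574795 0.07695299 0.89423783] [[-0.97, -0.245, 0.009], [-0.148, 0.555, -0.819], [0.195, -0.795, -0.574]] 57.89629838019487
wrist [-0.52451092 -0.03413501  0.37889649] [[0.379, -0.925, -0.002], [-0.893, -0.366, 0.261], [-0.242, -0.097, -0.965]] 60.26071091175322
{'time_s': 0.15, 'q': array([-1.18098262e+00,  2.60575521e-01, -1.39069329e-01,  1.17269015e+00,
        2.54663593e-06,  1.57078749e+00]), 'qvel': array([ 0.00049996, -0.00201841,  0.00377679,  0.00133635, -0.00168472,
        0.00172402]), 'joint_efforts': array([ 9.97096249e-04, -4.06006157e+01,  2.54165643e+01,  1.26502058e-02,
        1.00195728e-04, -1.18417933e-05]), 'ee_pos': array([ 0.19929207, -0.48508535,  0.19493521]), 'tcp_rot': array([-3.08062467e+00, -6.08169586e-01,  4.63944234e-04]), 'ft_force': array([ 0.18458635, -0.27357656,  0.73496578]), 'torque': array([-0.00330372, -0.01122909, -0.07290392]), 'gripper_width': 1.0031372331490518}
```

View pics/top0.png

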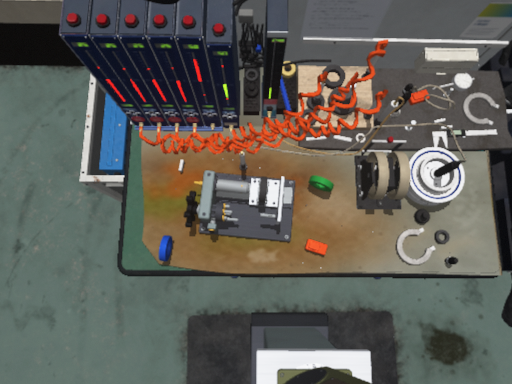

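View pics/side0.png

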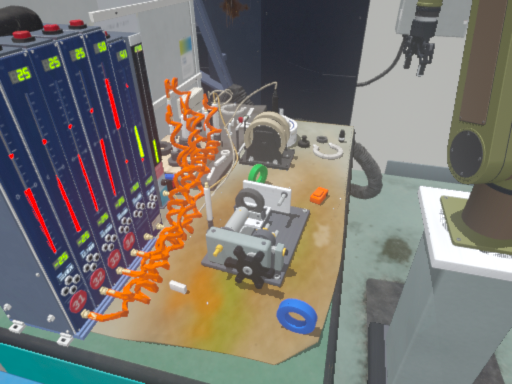

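View pics/wrist0.png

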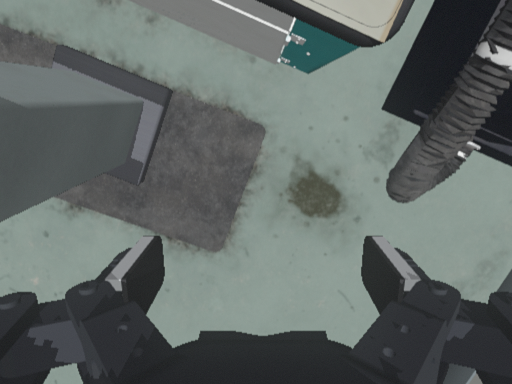

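The top view shows the gauge around (248,207), its wheel at about (190,208) and the slide plate at about (278,200). The clip is at (316,247) and the slip block at (182,166). I'll enlarge both views.

```bash
python3 - <<'E'
from h import *
f=load('top0.png'); c=f['frame'][145:275,140:340]; cv2.imwrite('pics/tc.png',cv2.resize(c,None,fx=4,fy=4,interpolation=cv2.INTER_CUBIC))
f=load('side0.png'); c=f['frame'][165:305,180:330]; cv2.imwrite('pics/sc.png',cv2.resize(c,None,fx=4,fy=4,interpolation=cv2.INTER_CUBIC))
E
```

```text
(no output)
```

View pics/tc.png

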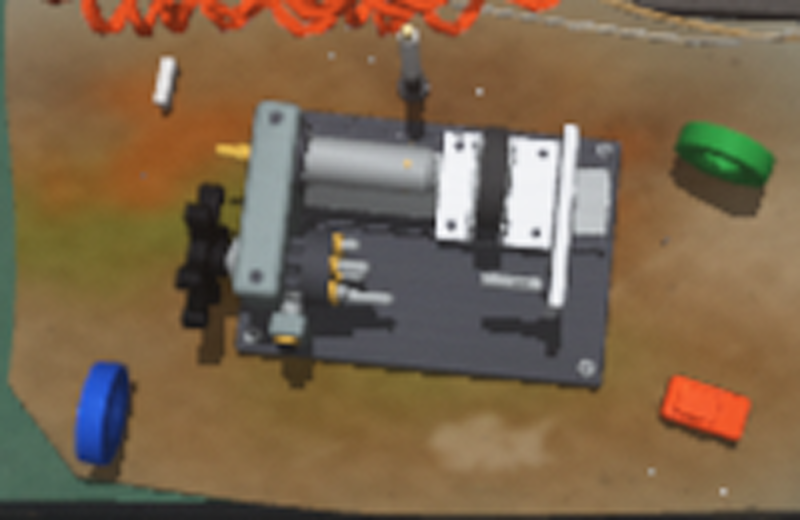

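View pics/sc.png

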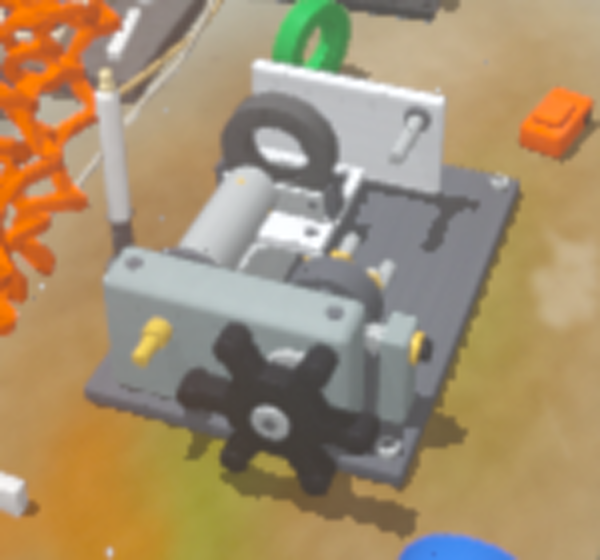

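```bash
python3 - <<'E'
from h import *
f=load('top0.png'); P=cloud(f)
roi=np.zeros(P.shape[:2],bool); roi[160:250,180:305]=1
for lo,hi,us in [(.085,.099,(190,216)),(.085,.099,(275,290))]:
    m=roi&(P[...,2]>lo)&(P[...,2]<hi); m[:,:us[0]]=0; m[:,us[1]:]=0
    p=P[m]; print(len(p),np.median(p[:,2]),cv2.minAreaRect((p[:,:2]*1000).astype(np.float32)))
m=roi&(P[...,2]>.006)&(P[...,2]<.2)
m=cv2.morphologyEx(m.astype(np.uint8),cv2.MORPH_OPEN,np.ones((3,3)))
cs=max(cv2.findContours(m,0,2)[0],key=cv2.contourArea)
# base corners px by eye
for n,(u,v) in dict(NR=(602,386),FR=(620,140),NL=(238,352)).items(): print(n,plane(f,140+u/4,145+v/4,.012).round(4))
# screws tips / pin
for n,(u,v) in dict(near=(390,298),mid=(366,270),far=(356,243),pinL=(484,280),pinR=(545,285),drum=(318,270)).items():
    print(n,deep(f,140+u/4,145+v/4).round(4),plane(f,140+u/4,145+v/4,.079).round(4))
E
```

```text
623 0.09153799372648849 ((575.7607421875, 312.3836975097656), (135.88523864746094, 68.9240493774414), 1.4247912168502808)
174 0.09131357860195238 ((565.7642211914062, 100.66313171386719), (15.314604759216309, 126.56397247314453), 84.93663024902344)
NR [0.4522 0.0625 0.012 ]
FR [0.6363 0.0473 0.012 ]
NL [0.4745 0.3277 0.012 ]
near [0.5095 0.216  0.0558] [0.5065 0.2151 0.079 ]
mid [0.5256 0.2319 0.0805] [0.5258 0.232  0.079 ]
far [0.5464 0.2401 0.0682] [0.5447 0.2393 0.079 ]
pinL [0.5187 0.1505 0.0854] [0.5196 0.1503 0.079 ]
pinR [0.5156 0.1086 0.086 ] [0.5166 0.1081 0.079 ]
drum [0.5246 0.2646 0.0853] [0.5255 0.2651 0.079 ]
```

```bash
python3 - <<'E'
from h import *
a=np.radians(-4.85); e=np.array([np.cos(a),np.sin(a)]); n=np.array([-np.sin(a),np.cos(a)])
f=load('top0.png'); P=cloud(f); B=f['frame'].max(-1)
u0=140+175//4;u1=140+236//4; v0=145+170//4; v1=145+335//4
for nm,sl in [('top',(slice(v0,v1),slice(u0,u1)))]:
    p=P[sl].reshape(-1,3); b=B[sl].ravel(); p=p[(p[:,2]>.05)&(p[:,2]<.125)&(b<70)]
    x=p[:,:2]@e; y=p[:,:2]@n
    print(len(p),'y',np.percentile(y,[1,10,50,90,99]).round(4),'x',np.percentile(x,[1,50,99]).round(4))
    # upper points: lobes
    q=p[:,2]>.09
    for xx,yy,zz in sorted(zip(x[q],y[q],p[q,2]))[::2]: print(xx.round(4),yy.round(4),zz.round(4))
f=load('side0.png')
# wheel hub washer in side
u,v=180+270/4,165+423/4; d=deep(f,u,v); print('hub',d,d[:2]@e,d[:2]@n)
P=cloud(f);B=f['frame'].max(-1)
p=P[240:292,222:280].reshape(-1,3); b=B[240:292,222:280].ravel(); x=p[:,:2]@e;y=p[:,:2]@n
q=(b<75)&(y>.35-.06+.04)&(y<.45)&(p[:,2]>.015)&(p[:,2]<.12)
print(q.sum(),np.percentile(y[q],[1,10,50,90,99]).round(4),np.percentile(x[q],[0,1,50,99,100]).round(4),np.percentile(p[q,2],[0,1,50,99,100]).round(4))
E
```

```text
278 y [0.3764 0.3832 0.3899 0.3981 0.4007] x [0.4575 0.5054 0.5565]
0.4779 0.3894 0.1009
0.4796 0.3943 0.1049
0.4802 0.386 0.1067
0.4806 0.3896 0.1016
0.482 0.3972 0.1053
0.4825 0.3949 0.1036
0.4833 0.387 0.1032
0.4846 0.3857 0.0952
0.485 0.3918 0.1075
0.4853 0.3862 0.1091
0.487 0.3856 0.0978
0.4875 0.398 0.105
0.4879 0.3895 0.1078
0.4882 0.387 0.1069
0.4901 0.3983 0.1054
0.4909 0.3933 0.1033
0.4912 0.3878 0.1046
0.4937 0.3969 0.1004
0.4946 0.3951 0.0959
0.4961 0.388 0.0907
0.4975 0.3957 0.0944
0.4985 0.3909 0.0912
0.5175 0.3961 0.0912
0.5195 0.3986 0.0941
0.5199 0.39 0.0968
0.5207 0.388 0.0932
0.5216 0.3952 0.0999
0.5226 0.3934 0.095
0.5236 0.4007 0.1014
0.5237 0.3978 0.102
0.5245 0.3868 0.1033
0.5257 0.3973 0.1064
0.5259 0.4005 0.104
0.5264 0.3859 0.0937
0.527 0.3869 0.1048
0.528 0.3971 0.1093
0.5289 0.3952 0.1055
0.5295 0.3869 0.1065
0.5311 0.3857 0.0982
0.5317 0.3956 0.1052
0.532 0.387 0.1078
0.533 0.3852 0.1033
0.5345 0.3961 0.1044
0.5351 0.3908 0.1039
0.5361 0.3859 0.1014
hub [0.53573436 0.35977097 0.06199644] 0.5033984373331133 0.40377774920703874
658 [0.3881 0.3932 0.3989 0.4006 0.4019] [0.4538 0.4549 0.4916 0.5441 0.5507] [0.016  0.0201 0.0648 0.1036 0.105 ]
```

```bash
cat >> h.py <<'E'
from scipy.spatial.transform import Rotation as Ro
a=np.radians(-4.85); e=np.array([np.cos(a),np.sin(a),0]); n=np.array([-np.sin(a),np.cos(a),0])
def gw(x,y,z): return x*e+y*n+np.array([0,0,z])   # x,y: gauge-axis coords, not offset
def to(x,y,z):
    s=manip.get_state(); R=Ro.from_rotvec(s['tcp_rot']).as_matrix(); d=R.T@(gw(x,y,z)-s['ee_pos'])*100
    print('t',s['time_s'],'ee',s['ee_pos'].round(4),'gauge',(s['ee_pos']@e).round(4),(s['ee_pos']@n).round(4),'q',s['q'].round(2),'F',s['ft_force'].round(2),'shift cm',d.round(2))
    yx=np.degrees(np.arctan2(R[1,0],R[0,0])); print('tool x heading',yx.round(2),'tool y',R[:,1].round(3),'z',R[:,2].round(4))
E
python3 - <<'E'
from h import *
to(.505-.06,.393,.2)
E
```

```text
t 0.15 ee [ 0.1993 -0.4851  0.1949] gauge 0.2396 -0.4665 q [-1.18  0.26 -0.14  1.17  0.    1.57] F [ 0.18 -0.27  0.73] shift cm [ 57.54 -67.07  -0.4 ]
tool x heading 22.34 tool y [ 0.38  -0.925 -0.002] z [-6.0e-04  1.4e-03 -1.0e+00]
```

The longest screw is the near upper of the three visible, one click short. That matches the stated "one to four clicks below". I'll travel over with the fingers shut, first lifting and turning the tool.

```bash
python3 -m handwheel '[{"fingers":-1,"tz":-4,"roll":-7},{"fingers":-1,"tx":2.6,"ty":-3,"tz":-7,"roll":-14},{"fingers":-1,"tx":5.2,"ty":-6,"tz":-8,"roll":-21},{"fingers":-1,"tx":7.8,"ty":-9,"tz":-8,"roll":-28},{"fingers":-1,"tx":10.4,"ty":-12,"tz":-8,"roll":-35},{"fingers":-1,"tx":13,"ty":-15,"tz":-8,"roll":-42},{"fingers":-1,"tx":15.6,"ty":-18,"tz":-8,"roll":-49},{"fingers":-1,"tx":18.2,"ty":-21,"tz":-8,"roll":-56},{"fingers":-1,"tx":20.8,"ty":-24,"tz":-8,"roll":-63},{"fingers":-1,"tx":23.4,"ty":-27,"tz":-8,"roll":-70},{"fingers":-1,"tx":26,"ty":-30,"tz":-8,"roll":-76},{"fingers":-1,"tx":26,"ty":-30,"tz":-8,"roll":-76}]' 20
python3 -c "
from h import *
to(.42,.393,.26)"
```

```text
t 0.15 ee [ 0.1993 -0.4851  0.1949] gauge 0.2396 -0.4665 q [-1.18  0.26 -0.14  1.17  0.    1.57] F [ 0.18 -0.27  0.73] shift cm [ 55.32 -68.22  -6.4 ]
tool x heading 22.34 tool y [ 0.38  -0.925 -0.002] z [-6.0e-04  1.4e-03 -1.0e+00]validation failed for argument at $[0]...
```

```bash
python3 -m handwheel '[{"fingers":-1,"tx":0,"ty":0,"tz":-4,"roll":-7},{"fingers":-1,"tx":2.6,"ty":-3,"tz":-7,"roll":-14},{"fingers":-1,"tx":5.2,"ty":-6,"tz":-8,"roll":-21},{"fingers":-1,"tx":7.8,"ty":-9,"tz":-8,"roll":-28},{"fingers":-1,"tx":10.4,"ty":-12,"tz":-8,"roll":-35},{"fingers":-1,"tx":13,"ty":-15,"tz":-8,"roll":-42},{"fingers":-1,"tx":15.6,"ty":-18,"tz":-8,"roll":-49},{"fingers":-1,"tx":18.2,"ty":-21,"tz":-8,"roll":-56},{"fingers":-1,"tx":20.8,"ty":-24,"tz":-8,"roll":-63},{"fingers":-1,"tx":23.4,"ty":-27,"tz":-8,"roll":-70},{"fingers":-1,"tx":26,"ty":-30,"tz":-8,"roll":-76},{"fingers":-1,"tx":26,"ty":-30,"tz":-8,"roll":-76}]' 20
python3 -c "
from h import *
to(.42,.393,.26)"
```

```text
time_s: 1.35
ee_pos: [0.3266, -0.1055, 0.2755]
tcp_rot: [-2.043, -2.386, -0.002]
ft_force: [-1.0, -0.8, -0.5]
gripper_width: 0.003
t 1.35 ee [ 0.3266 -0.1055  0.2755] gauge 0.3344 -0.0775 q [-0.31 -0.08 -0.32  1.34  0.    1.1 ] F [-1.   -0.78 -0.47] shift cm [43.68 19.47  1.63]
tool x heading 98.86 tool y [0.988 0.154 0.001] z [ 3.0e-04  1.7e-03 -1.0e+00]
```

```bash
python3 -m handwheel '[{"fingers":-1,"tx":3.6,"ty":1,"tz":0,"roll":-7},{"fingers":-1,"tx":7.6,"ty":2.6,"tz":0,"roll":-14},{"fingers":-1,"tx":11.6,"ty":4.4,"tz":0,"roll":-21},{"fingers":-1,"tx":15.6,"ty":6.2,"tz":0,"roll":-28},{"fingers":-1,"tx":19.6,"ty":8,"tz":0,"roll":-35},{"fingers":-1,"tx":23.6,"ty":10,"tz":0,"roll":-42},{"fingers":-1,"tx":27.6,"ty":12,"tz":0,"roll":-49},{"fingers":-1,"tx":31.6,"ty":14,"tz":0,"roll":-56},{"fingers":-1,"tx":35.6,"ty":16,"tz":0,"roll":-63},{"fingers":-1,"tx":39.6,"ty":18,"tz":0,"roll":-70},{"fingers":-1,"tx":43.7,"ty":19.5,"tz":0,"roll":-76.3},{"fingers":-1,"tx":43.7,"ty":19.5,"tz":0,"roll":-76.3}]'
python3 -c "
from h import *
to(.445,.393,.2)
f=grab('top','top1.png');f2=grab('side','side1.png');f3=grab('wrist','wrist1.png')
c=np.hstack([cv2.resize(f['frame'][145:275,140:300],None,fx=2.5,fy=2.5),cv2.resize(f2['frame'][165:295,180:340],None,fx=2.5,fy=2.5)])
cv2.imwrite('pics/c1.png',c)"
```

```text
time_s: 2.55
ee_pos: [0.4572, 0.3552, 0.2733]
tcp_rot: [-0.141, -3.137, -0.001]
ft_force: [-0.0, -1.1, 0.0]
gripper_width: -0.001
t 2.55 ee [0.4572 0.3552 0.2733] gauge 0.4255 0.3925 q [0.66 0.34 0.18 1.41 0.   0.75] F [-0.03 -1.13  0.02] shift cm [-1.95  0.05  7.33]
tool x heading 174.84 tool y [0.09  0.996 0.   ] z [-9.e-04  5.e-04 -1.e+00]
```

View pics/c1.png

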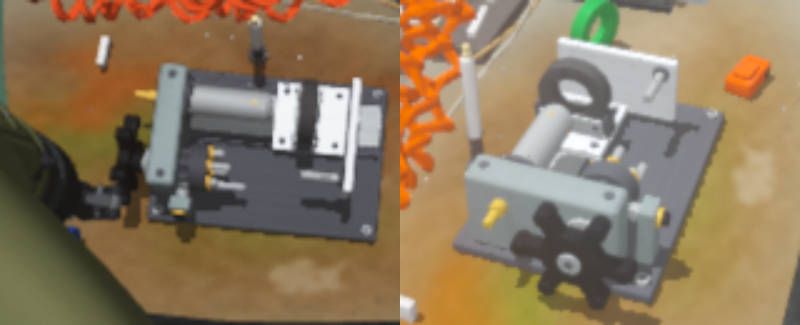

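View pics/wrist1.png

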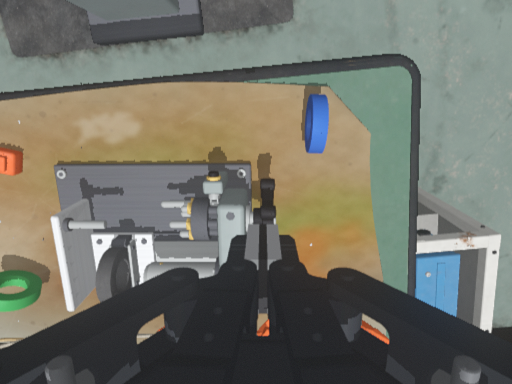

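```bash
python3 - <<'E'
from h import *
f=load('wrist1.png'); P=cloud(f); B=f['frame'].max(-1)
cv2.imwrite('pics/w1c.png',cv2.resize(f['frame'][150:290,140:330],None,fx=4,fy=4,interpolation=cv2.INTER_CUBIC))
x=P@e;y=P@n;z=P[...,2]
m=(B<70)&(y>.375)&(y<.41)&(x>.44)&(x<.6)&(z>.01)&(z<.13)
v,u=np.nonzero(m)
for i in range(170,240,3):
    q=m[i]
    if q.any(): print(i,np.nonzero(q)[0][[0,-1]],'x',np.median(x[i][q]).round(4),'y',y[i][q].min().round(4),y[i][q].max().round(4),'z',np.median(z[i][q]).round(4))
m=(z>.085)&(z<.1)&(y>.33)&(y<.39)&(B>70)&(x<.52); print('headstock top',m.sum(),np.percentile(y[m],[1,50,99]).round(4),np.percentile(x[m],[1,50]).round(4))
E
```

```text
179 [261 273] x 0.4546 y 0.3847 0.3994 z 0.0628
182 [260 273] x 0.4574 y 0.3835 0.3992 z 0.0668
185 [260 273] x 0.4609 y 0.3835 0.3991 z 0.0674
188 [260 273] x 0.4645 y 0.3834 0.3992 z 0.0683
191 [261 272] x 0.4683 y 0.3842 0.3979 z 0.0682
194 [261 272] x 0.4722 y 0.3842 0.3979 z 0.0678
197 [261 272] x 0.4761 y 0.3841 0.3979 z 0.0675
200 [262 272] x 0.4797 y 0.3857 0.3979 z 0.0681
203 [262 272] x 0.4822 y 0.3857 0.3978 z 0.0721
206 [261 274] x 0.4768 y 0.3847 0.3994 z 0.0998
209 [254 274] x 0.479 y 0.3756 0.3992 z 0.104
212 [254 275] x 0.4821 y 0.3757 0.4003 z 0.1053
215 [254 274] x 0.4969 y 0.3757 0.3991 z 0.0736
218 [254 272] x 0.4895 y 0.3757 0.3969 z 0.1042
221 [262 271] x 0.4997 y 0.3855 0.3962 z 0.0868
224 [260 265] x 0.5037 y 0.383 0.3891 z 0.0863
headstock top 927 [0.3327 0.3483 0.3646] [0.478  0.4967]
```

View pics/w1c.png

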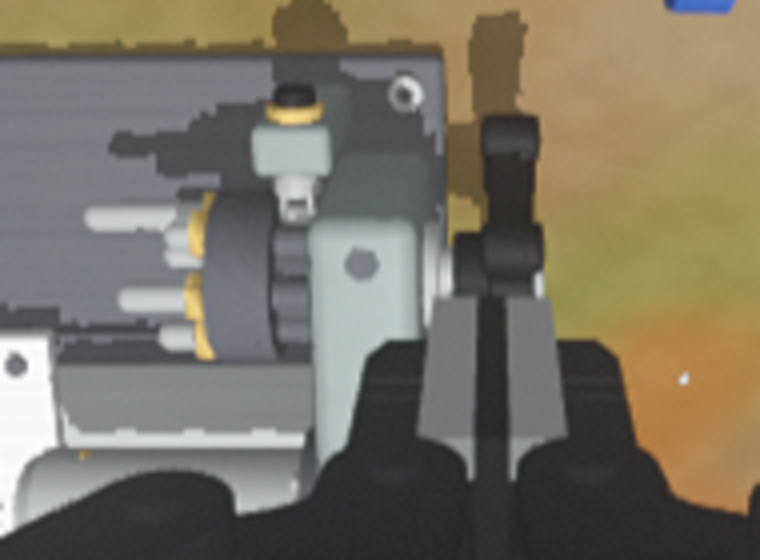

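```bash
python3 -m handwheel '[{"fingers":-1,"tx":-1,"ty":0,"tz":3,"roll":0},{"fingers":-1,"tx":-1.9,"ty":0,"tz":6,"roll":0},{"fingers":-1,"tx":-1.9,"ty":0,"tz":9,"roll":0},{"fingers":-1,"tx":-1.9,"ty":0,"tz":12,"roll":0},{"fingers":-1,"tx":-1.9,"ty":0,"tz":14.5,"roll":0},{"fingers":-1,"tx":-1.9,"ty":0,"tz":16.5,"roll":0},{"fingers":-1,"tx":-1.9,"ty":0,"tz":17.6,"roll":0},{"fingers":-1,"tx":-1.9,"ty":0,"tz":17.6,"roll":0},{"fingers":-1,"tx":-1.9,"ty":0,"tz":17.6,"roll":0},{"fingers":-1,"tx":-1.9,"ty":0,"tz":17.6,"roll":0}]'
python3 -c "
from h import *
to(.501,.393,.095)
f3=grab('wrist','wrist2.png')"
```

```text
time_s: 3.7
ee_pos: [0.4755, 0.3499, 0.1012]
tcp_rot: [0.148, 3.136, 0.003]
ft_force: [-0.3, -0.4, 0.1]
gripper_width: 0.001
t 3.7 ee [0.4755 0.3499 0.1012] gauge 0.4442 0.3889 q [ 0.63  0.42 -0.15  1.   -0.    0.73] F [-0.25 -0.35  0.12] shift cm [-5.67  0.47  0.63]
tool x heading 174.6 tool y [0.094 0.996 0.002] z [ 0.0022  0.0016 -1.    ]
```

View pics/wrist2.png

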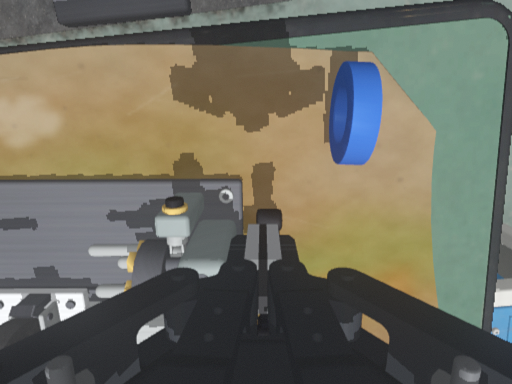

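```bash
python3 -m handwheel '[{"fingers":-1,"tx":0,"ty":0.3,"tz":0.4,"roll":0},{"fingers":-1,"tx":0,"ty":0.4,"tz":0.6,"roll":0},{"fingers":-1,"tx":0,"ty":0.4,"tz":0.6,"roll":0},{"fingers":-1,"tx":0,"ty":0.4,"tz":0.6,"roll":0}]'
python3 -c "
from h import *
to(.501,.393,.095)"
```

```text
time_s: 4.15
ee_pos: [0.4747, 0.3536, 0.0934]
tcp_rot: [-0.147, -3.138, 0.0]
ft_force: [-0.4, 0.2, -1.0]
gripper_width: -0.002
t 4.15 ee [0.4747 0.3536 0.0934] gauge 0.4431 0.3925 q [ 0.64  0.43 -0.15  0.98 -0.    0.73] F [-0.38  0.24 -0.99] shift cm [-5.79  0.1  -0.16]
tool x heading 174.65 tool y [ 0.093  0.996 -0.   ] z [-3.e-04 -3.e-04 -1.e+00]
```

```bash
python3 -m handwheel '[{"fingers":-1,"tx":-0.6,"ty":0,"tz":-0.15,"roll":0},{"fingers":-1,"tx":-1.2,"ty":0,"tz":-0.15,"roll":0},{"fingers":-1,"tx":-1.7,"ty":0,"tz":-0.15,"roll":0},{"fingers":-1,"tx":-2.2,"ty":0,"tz":-0.15,"roll":0},{"fingers":-1,"tx":-2.7,"ty":0,"tz":-0.15,"roll":0},{"fingers":-1,"tx":-3.2,"ty":0,"tz":-0.15,"roll":0},{"fingers":-1,"tx":-3.7,"ty":0,"tz":-0.15,"roll":0},{"fingers":-1,"tx":-4.2,"ty":0,"tz":-0.15,"roll":0},{"fingers":-1,"tx":-4.7,"ty":0,"tz":-0.15,"roll":0},{"fingers":-1,"tx":-5.2,"ty":0,"tz":-0.15,"roll":0},{"fingers":-1,"tx":-5.7,"ty":0,"tz":-0.15,"roll":0},{"fingers":-1,"tx":-5.7,"ty":0,"tz":-0.15,"roll":0}]'
python3 -c "
from h import *
to(.501,.393,.095)
f=grab('wrist','wrist3.png');f2=grab('side','side3.png')
cv2.imwrite('pics/c3.png',np.hstack([f['frame'][120:360,60:330],cv2.resize(f2['frame'][165:295,180:340],None,fy=240/130,fx=240/130)]))"
```

```text
time_s: 5.35
ee_pos: [0.5324, 0.3482, 0.095]
tcp_rot: [0.148, 3.138, 0.0]
ft_force: [0.6, 0.3, -0.6]
gripper_width: -0.0
t 5.35 ee [0.5324 0.3482 0.095 ] gauge 0.5011 0.3919 q [ 0.58  0.5  -0.03  1.04 -0.    0.67] F [ 0.65  0.35 -0.63] shift cm [0.01 0.11 0.  ]
tool x heading 174.6 tool y [0.094 0.996 0.   ] z [ 4.e-04  2.e-04 -1.e+00]
```

View pics/c3.png

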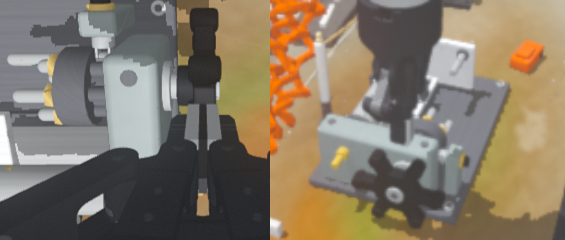

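The sweep took no visible force and the fingertip now sits in the gap at the top. I'll lift straight up and measure the screws.

```bash
python3 -m handwheel '[{"fingers":-1,"tx":0,"ty":0,"tz":-1.5,"roll":0},{"fingers":-1,"tx":0,"ty":0,"tz":-4,"roll":0},{"fingers":-1,"tx":0,"ty":0,"tz":-8,"roll":0},{"fingers":-1,"tx":3,"ty":0,"tz":-12,"roll":0},{"fingers":-1,"tx":7,"ty":0,"tz":-16,"roll":0},{"fingers":-1,"tx":9,"ty":0,"tz":-18,"roll":0},{"fingers":-1,"tx":9,"ty":0,"tz":-18,"roll":0},{"fingers":-1,"tx":9,"ty":0,"tz":-18,"roll":0}]'
python3 -c "
from h import *
to(.501,.393,.095)
f=grab('wrist','wrist4.png');f2=grab('side','side4.png');f3=grab('top','top4.png')
cv2.imwrite('pics/c4.png',np.hstack([cv2.resize(f3['frame'][180:245,185:285],None,fx=4,fy=4),cv2.resize(f2['frame'][185:250,230:310],None,fx=4,fy=4)]))"
```

```text
time_s: 6.25
ee_pos: [0.442, 0.357, 0.2758]
tcp_rot: [0.145, 3.136, 0.002]
ft_force: [0.4, -0.4, -0.7]
gripper_width: -0.002
t 6.25 ee [0.442  0.357  0.2758] gauge 0.4102 0.3931 q [ 0.68  0.32  0.15  1.4  -0.    0.77] F [ 0.36 -0.44 -0.74] shift cm [-9.05  0.04 18.1 ]
tool x heading 174.7 tool y [0.092 0.996 0.001] z [ 0.0018  0.0011 -1.    ]
```

View pics/c4.png

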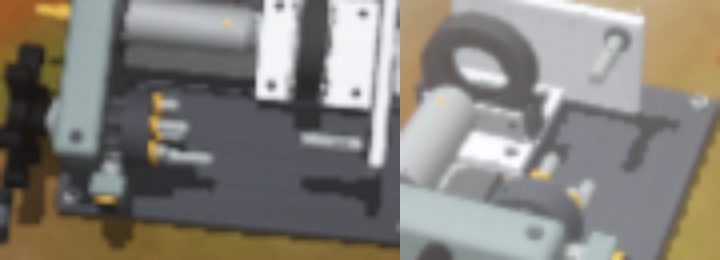

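View pics/wrist4.png

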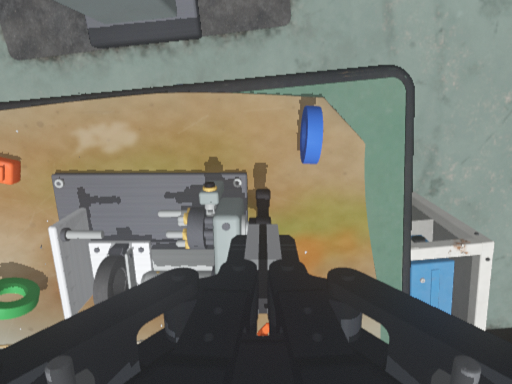

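```bash
python3 - <<'E'
from h import *
for nm in ['wrist1','wrist4']:
    f=load(nm+'.png'); P=cloud(f); x=P@e-.505;y=P@n;z=P[...,2]
    hd=(y>.17)&(y<.262)&(z>.03)&(z<.1)&(abs(x)<.03)
    for lo,hi in [(-.03,-.01),(-.008,.008),(.01,.03)]:
        m=hd&(x>lo)&(x<hi); m=m&(y<.25)
        yy=y[m]
        print(nm,lo,m.sum(), 'tip y',np.percentile(yy,[1,5,20]).round(4) if m.any() else '', 'z',np.percentile(z[m],[5,50,95]).round(4),'x',np.median(x[m]).round(4))
    cv2.imwrite('pics/'+nm+'c.png',cv2.resize(f['frame'][180:270,50:250],None,fx=4,fy=4,interpolation=cv2.INTER_CUBIC))
a1=cv2.imread('pics/wrist1c.png');a4=cv2.imread('pics/wrist4c.png')
cv2.imwrite('pics/cmp.png',cv2.resize(np.vstack([a1,a4]),None,fx=.8,fy=.8))
E
```

```text
Traceback (most recent call last):
IndexError: index -1 is out of bounds for axis 0 with size 0
```

```bash
python3 - <<'E'
from h import *
for nm in ['wrist1','wrist4']:
    f=load(nm+'.png'); P=cloud(f); x=P@e-.505;y=P@n;z=P[...,2]
    for lo,hi in [(-.026,-.011),(-.007,.007),(.011,.024)]:
        m=(y>.22)&(y<.33)&(z>.045)&(z<.1)&(x>lo)&(x<hi)
        print(nm,lo,m.sum(), 'tip y',np.percentile(y[m],[0,2,5,20]).round(4) if m.any() else '')
    cv2.imwrite('pics/'+nm+'c.png',cv2.resize(f['frame'][180:270,50:250],None,fx=4,fy=4,interpolation=cv2.INTER_CUBIC))
a1=cv2.imread('pics/wrist1c.png');a4=cv2.imread('pics/wrist4c.png')
cv2.imwrite('pics/cmp.png',cv2.resize(np.vstack([a1,a4]),None,fx=.8,fy=.8))
E
```

```text
wrist1 -0.026 679 tip y [0.2571 0.2604 0.2642 0.2832]
wrist1 -0.007 471 tip y [0.2734 0.2759 0.2788 0.2876]
wrist1 0.011 239 tip y [0.2836 0.2843 0.286  0.2923]
wrist4 -0.026 683 tip y [0.2577 0.2607 0.2643 0.2849]
wrist4 -0.007 457 tip y [0.2745 0.2763 0.2789 0.288 ]
wrist4 0.011 233 tip y [0.2822 0.2842 0.2856 0.2917]
```

View pics/cmp.png

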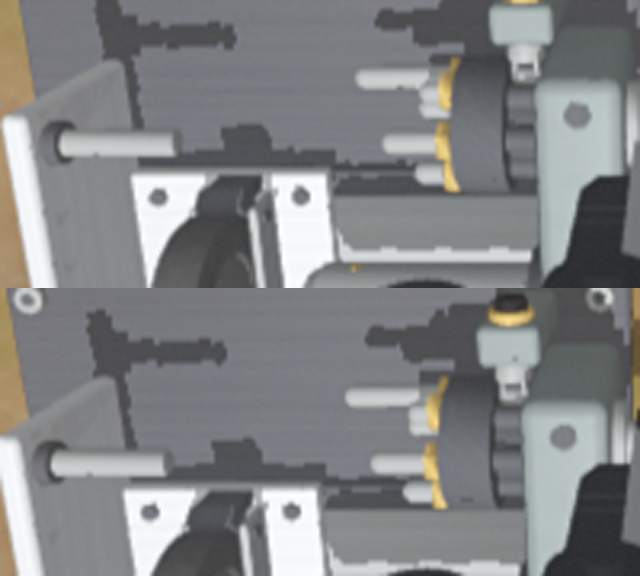

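```bash
python3 - <<'E'
from h import *
for nm in ['wrist2','wrist3','wrist4']:
    f=load(nm+'.png'); P=cloud(f); x=P@e-.505;y=P@n;z=P[...,2]
    m=(y>.25)&(y<.282)&(z>.04)&(z<.1)&(x<.03)&(x>-.045)
    lab,k=None,None
    c,l,s,ce=cv2.connectedComponentsWithStats(m.astype(np.uint8))
    for i in range(1,c):
        if s[i,4]>15: q=l==i; print(nm,s[i,4],'x',np.median(x[q]).round(4),'ytip',np.percentile(y[q],2).round(4),'ztop',np.percentile(z[q],95).round(4))
f=load('wrist3.png'); g=load('side3.png')
cv2.imwrite('pics/d3.png',np.hstack([cv2.resize(f['frame'][120:270,60:270],None,fx=2.2,fy=2.2),cv2.resize(g['frame'][195:295,220:300],None,fx=3.3,fy=3.3)]))
E
```

```text
wrist2 400 x -0.0181 ytip 0.2582 ztop 0.0561
wrist2 141 x -0.0019 ytip 0.2744 ztop 0.0844
wrist3 419 x -0.0175 ytip 0.2587 ztop 0.0563
wrist3 19 x 0.0001 ytip 0.2788 ztop 0.0461
wrist3 147 x -0.0012 ytip 0.2749 ztop 0.0846
wrist4 122 x -0.0173 ytip 0.258 ztop 0.0565
wrist4 42 x -0.0015 ytip 0.2745 ztop 0.0848
```

View pics/d3.png

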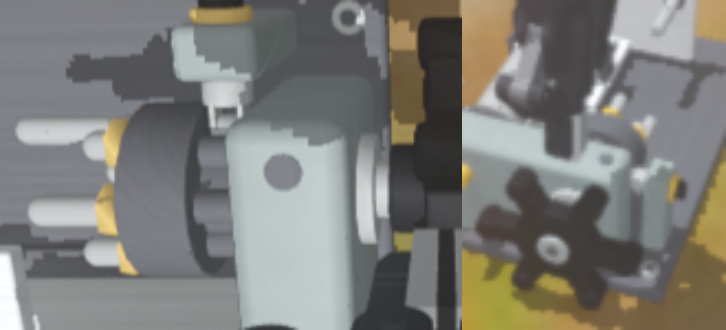

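```bash
python3 - <<'E'
from h import *
g=load('side3.png'); im=cv2.resize(g['frame'][195:295,200:320],None,fx=6,fy=6,interpolation=cv2.INTER_CUBIC)
def dot(X,c):
    u,v=proj(g,X); cv2.circle(im,(int((u-200)*6),int((v-195)*6)),4,c,-1)
dot([.5324,.3482,.095],(0,0,255))       # TCP measured
for s in(-1,1):
  for dy in(-.009,.009): dot(gw(.505+s*.022,.393+dy,.098),(0,255,0))
dot(gw(.505,.393,.060),(255,0,0)); dot(gw(.505,.402,.060),(255,255,0))
cv2.imwrite('pics/d3b.png',im)
P=cloud(g);x=P@e;y=P@n;z=P[...,2]
# finger points: near TCP above headstock
m=(z>.09)&(z<.15)&(abs(x-.501)<.03)&(y>.33)&(y<.43)
p=np.c_[x[m],y[m],z[m]]
for a,b in[(.09,.1),(.1,.11),(.11,.12),(.12,.13),(.13,.15)]:
    q=p[(p[:,2]>a)&(p[:,2]<b)]
    if len(q): print(a,len(q),'x',q[:,0].min().round(4),q[:,0].max().round(4),'y',q[:,1].min().round(4),q[:,1].max().round(4))
E
```

```text
0.09 222 x 0.4751 0.5305 y 0.3351 0.4021
0.1 109 x 0.4763 0.531 y 0.3827 0.403
0.12 1 x 0.5081 0.5081 y 0.3963 0.3963
0.13 74 x 0.4888 0.5112 y 0.3879 0.4054
```

View pics/d3b.png

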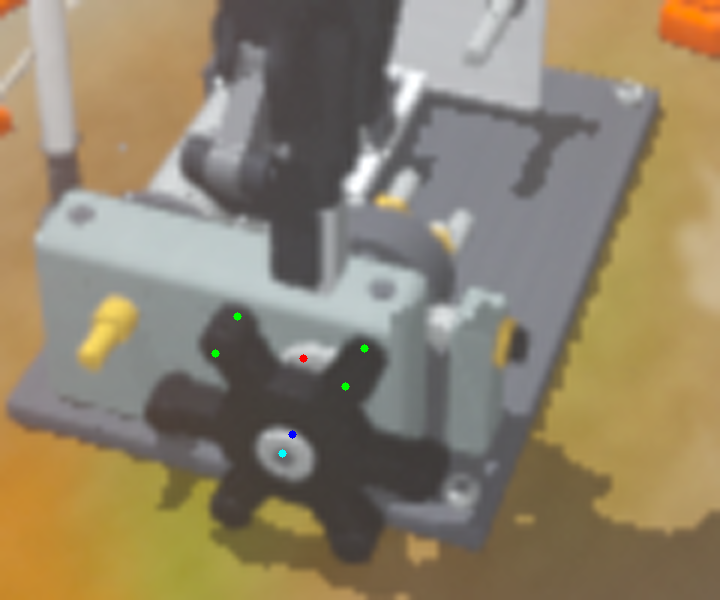

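```bash
python3 - <<'E'
from h import *
g=load('side3.png');P=cloud(g);x=P@e;y=P@n;z=P[...,2]
for v in range(226,248,2):
    print(v,[(u,x[v,u].round(3),y[v,u].round(3),z[v,u].round(3)) for u in (246,249,252,255)])
f=load('wrist3.png');P=cloud(f);x=P@e;y=P@n;z=P[...,2]
print('wrist')
for v in range(215,300,8):
    print(v,[(u,x[v,u].round(3),y[v,u].round(3),z[v,u].round(3)) for u in (250,262,275)])
E
```

```text
226 [(246, np.float64(0.489), np.float64(0.442), np.float64(0.21)), (249, np.float64(0.488), np.float64(0.429), np.float64(0.2)), (252, np.float64(0.492), np.float64(0.407), np.float64(0.181)), (255, np.float64(0.488), np.float64(0.402), np.float64(0.179))]
228 [(246, np.float64(0.488), np.float64(0.442), np.float64(0.206)), (249, np.float64(0.489), np.float64(0.429), np.float64(0.195)), (252, np.float64(0.488), np.float64(0.416), np.float64(0.185)), (255, np.float64(0.487), np.float64(0.404), np.float64(0.175))]
230 [(246, np.float64(0.49), np.float64(0.438), np.float64(0.197)), (249, np.float64(0.489), np.float64(0.428), np.float64(0.19)), (252, np.float64(0.487), np.float64(0.419), np.float64(0.184)), (255, np.float64(0.49), np.float64(0.397), np.float64(0.165))]
232 [(246, np.float64(0.498), np.float64(0.42), np.float64(0.177)), (249, np.float64(0.489), np.float64(0.429), np.float64(0.186)), (252, np.float64(0.488), np.float64(0.416), np.float64(0.176)), (255, np.float64(0.49), np.float64(0.397), np.float64(0.16))]
234 [(246, np.float64(0.505), np.float64(0.404), np.float64(0.157
[... 3210 characters left out ...]
4(0.494), np.float64(0.391), np.float64(0.17)), (275, np.float64(0.489), np.float64(0.395), np.float64(0.178))]
279 [(250, np.float64(0.489), np.float64(0.387), np.float64(0.184)), (262, np.float64(0.497), np.float64(0.391), np.float64(0.17)), (275, np.float64(0.489), np.float64(0.395), np.float64(0.183))]
287 [(250, np.float64(0.489), np.float64(0.387), np.float64(0.188)), (262, np.float64(0.501), np.float64(0.391), np.float64(0.169)), (275, np.float64(0.489), np.float64(0.395), np.float64(0.188))]
295 [(250, np.float64(0.49), np.float64(0.388), np.float64(0.191)), (262, np.float64(0.504), np.float64(0.391), np.float64(0.169)), (275, np.float64(0.489), np.float64(0.395), np.float64(0.192))]
```

```bash
python3 - <<'E'
from h import *
for nm,tz,gx in [('wrist1',.2733,.4255),('wrist2',.1012,.4442),('wrist3',.095,.5011),('wrist4',.2758,.4102)]:
    f=load(nm+'.png');P=cloud(f);x=P@e;y=P@n;z=P[...,2]
    m=(abs(x-gx)<.014)&(abs(y-.391)<.016)&(z>tz-.01)
    v,u=np.nonzero(m); k=v<v.min()+3
    print(nm,'finger end z',z[m].min().round(4),np.percentile(z[m],3).round(4),'minus tcp',(np.percentile(z[m],1)-tz).round(4),'x',np.percentile(x[m],[1,99]).round(4),'y',np.percentile(y[m],[1,99]).round(4))
for nm in ['side1','side4']:
    f=load(nm+'.png');P=cloud(f)
s=manip.get_state(); print(s)
E
```

```text
wrist1 finger end z 0.3153 0.3214 minus tcp 0.0447 x [0.4118 0.4328] y [0.3756 0.4048]
wrist2 finger end z 0.1416 0.1483 minus tcp 0.0436 x [0.4304 0.4523] y [0.3756 0.4047]
wrist3 finger end z 0.0851 0.0874 minus tcp -0.0084 x [0.4873 0.5092] y [0.3777 0.4046]
wrist4 finger end z 0.3168 0.3229 minus tcp 0.0437 x [0.3964 0.4182] y [0.3783 0.4057]
{'time_s': 6.4, 'q': array([ 6.78118395e-01,  3.19862365e-01,  1.48111931e-01,  1.40168523e+00,
       -1.92128360e-04,  7.72385492e-01]), 'qvel': array([-0.00378922,  0.00852603,  0.00266992,  0.00451566,  0.00128648,
        0.00240444]), 'joint_efforts': array([ 2.63612028e-01, -4.57017195e+01,  2.64990896e+01,  4.07700660e-02,
        1.05818201e-02, -1.25295493e-03]), 'ee_pos': array([0.44210389, 0.35605073, 0.2733893 ]), 'tcp_rot': array([-1.47932072e-01, -3.13625667e+00,  2.97414360e-03]), 'ft_force': array([-0.01646856,  0.4050189 , -0.3098855 ]), 'torque': array([ 0.04236019,  0.07599214, -0.02582073]), 'gripper_width': 0.002387963061371957}
```

```bash
python3 - <<'E'
from h import *
g=load('side3.png');P=cloud(g);x=P@e;y=P@n;z=P[...,2]
for zz in np.arange(.13,.36,.01):
    m=(abs(x-.5)<.07)&(abs(y-.392)<.1)&(abs(z-zz)<.005)
    if m.sum()>3: print(zz.round(3),m.sum(),'x',np.percentile(x[m],[2,98]).round(3),'y',np.percentile(y[m],[2,98]).round(3))
E
```

```text
0.13 9 x [0.49  0.509] y [0.396 0.399]
0.14 43 x [0.489 0.505] y [0.389 0.405]
0.15 56 x [0.489 0.51 ] y [0.388 0.406]
0.16 41 x [0.489 0.507] y [0.388 0.406]
0.17 16 x [0.487 0.502] y [0.37  0.404]
0.18 83 x [0.487 0.508] y [0.362 0.425]
0.19 57 x [0.485 0.51 ] y [0.354 0.434]
0.2 116 x [0.483 0.509] y [0.346 0.442]
0.21 104 x [0.483 0.511] y [0.339 0.451]
0.22 209 x [0.483 0.512] y [0.376 0.453]
0.23 173 x [0.481 0.505] y [0.379 0.446]
0.24 144 x [0.481 0.511] y [0.393 0.434]
0.25 82 x [0.489 0.509] y [0.411 0.431]
0.26 148 x [0.463 0.526] y [0.395 0.429]
0.27 234 x [0.463 0.528] y [0.39  0.429]
0.28 253 x [0.463 0.528] y [0.39  0.429]
0.29 274 x [0.463 0.527] y [0.392 0.429]
0.3 397 x [0.463 0.532] y [0.379 0.428]
0.31 178 x [0.469 0.521] y [0.394 0.423]
0.32 266 x [0.465 0.527] y [0.388 0.427]
0.33 231 x [0.465 0.526] y [0.391 0.428]
0.34 297 x [0.464 0.528] y [0.389 0.428]
0.35 344 x [0.464 0.53 ] y [0.389 0.428]
```

View pics/side3.png

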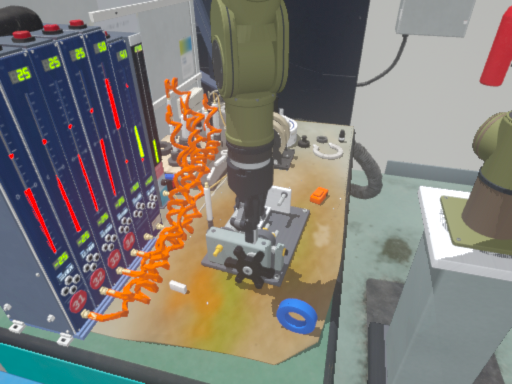

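The wheel hasn't moved, and neither has anything else. Both cameras put the real finger ends about 41 mm above the reported TCP height, with x and y agreeing, so the sweep passed over the wheel. The longest screw is also at the lower near position (top at z≈0.056), so it needs two clicks. I'll descend again to the camera-based height.

```bash
python3 -m handwheel '[{"fingers":-1,"tx":-2,"ty":0,"tz":4,"roll":0},{"fingers":-1,"tx":-3.2,"ty":0,"tz":8,"roll":0},{"fingers":-1,"tx":-3.2,"ty":0,"tz":12,"roll":0},{"fingers":-1,"tx":-3.2,"ty":0,"tz":15.5,"roll":0},{"fingers":-1,"tx":-3.2,"ty":0,"tz":18,"roll":0},{"fingers":-1,"tx":-3.2,"ty":0,"tz":20,"roll":0},{"fingers":-1,"tx":-3.2,"ty":0,"tz":21.2,"roll":0},{"fingers":-1,"tx":-3.2,"ty":0,"tz":21.2,"roll":0},{"fingers":-1,"tx":-3.2,"ty":0,"tz":21.2,"roll":0},{"fingers":-1,"tx":-3.2,"ty":0,"tz":21.2,"roll":0}]'
python3 - <<'E'
from h import *
to(.501,.393,.054)
f=grab('wrist','wrist5.png');g=grab('side','side5.png')
s=manip.get_state();X=s['ee_pos']
P=cloud(f);x=P@e;y=P@n;z=P[...,2]
for v in range(205,260,3): print(v,[(x[v,u].round(3),y[v,u].round(3),z[v,u].round(3)) for u in (250,262,275)])
im=g['frame'].copy()
for dz,c in((0,(0,0,255)),(.041,(0,255,0))):
    u,v=proj(g,X+[0,0,dz]); cv2.circle(im,(int(round(u)),int(round(v))),1,c,-1)
cv2.imwrite('pics/d5.png',cv2.resize(im[185:295,200:330],None,fx=5,fy=5,interpolation=cv2.INTER_CUBIC))
E
```

```text
time_s: 7.4
ee_pos: [0.4749, 0.3543, 0.0642]
tcp_rot: [0.147, 3.136, 0.002]
ft_force: [0.3, 0.2, 0.5]
gripper_width: 0.001
t 7.4 ee [0.4749 0.3543 0.0642] gauge 0.4433 0.3931 q [ 0.64  0.45 -0.2   0.91  0.    0.73] F [0.29 0.17 0.51] shift cm [-5.77  0.04  1.03]
tool x heading 174.62 tool y [0.094 0.996 0.001] z [ 0.0017  0.0013 -1.    ]
205 [(np.float64(0.458), np.float64(0.382), np.float64(-0.0)), (np.float64(0.458), np.float64(0.392), np.float64(0.0)), (np.float64(0.458), np.float64(0.402), np.float64(-0.0))]
208 [(np.float64(0.46), np.float64(0.382), np.float64(0.001)), (np.float64(0.46), np.float64(0.392), np.float64(0.001)), (np.float64(0.461), np.float64(0.402), np.float64(-0.0))]
211 [(np.float64(0.463), np.float64(0.382), np.float64(0.0)), (np.float64(0.463), np.float64(0.392), np.float64(-0.0)), (np.float64(0.463), np.float64(0.402), np.float64(0.001))]
214 [(np.float64(0.465), np.float64(0.382), np.float64(0.001)), (np.float64(0.466), np.float64(0.392), np.float64(-0.001)), (np.float64(0.465), np.float64(0.402), np.float64(0.0))]
217 [(np.float64(0.468), np.float64(0.382),
[... 1969 characters left out ...]
np.float64(0.388), np.float64(0.131)), (np.float64(0.432), np.float64(0.392), np.float64(0.13)), (np.float64(0.433), np.float64(0.397), np.float64(0.13))]
253 [(np.float64(0.432), np.float64(0.388), np.float64(0.133)), (np.float64(0.432), np.float64(0.392), np.float64(0.133)), (np.float64(0.432), np.float64(0.397), np.float64(0.134))]
256 [(np.float64(0.432), np.float64(0.388), np.float64(0.134)), (np.float64(0.432), np.float64(0.392), np.float64(0.135)), (np.float64(0.432), np.float64(0.397), np.float64(0.135))]
259 [(np.float64(0.433), np.float64(0.388), np.float64(0.137)), (np.float64(0.432), np.float64(0.392), np.float64(0.138)), (np.float64(0.432), np.float64(0.397), np.float64(0.138))]
```

View pics/d5.png

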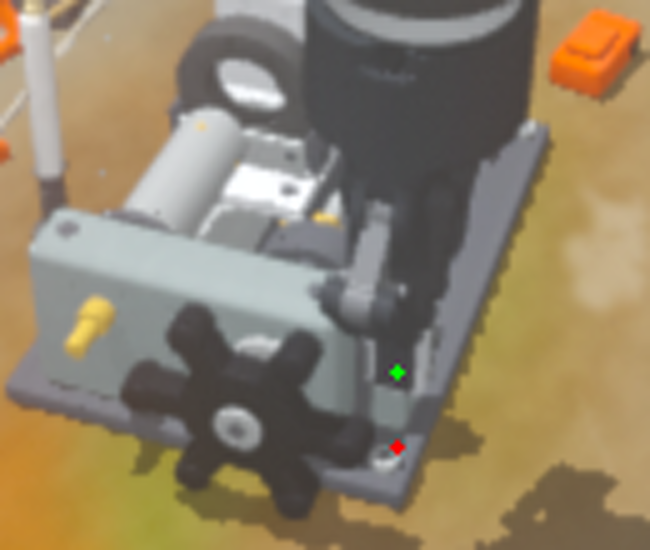

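View pics/wrist5.png

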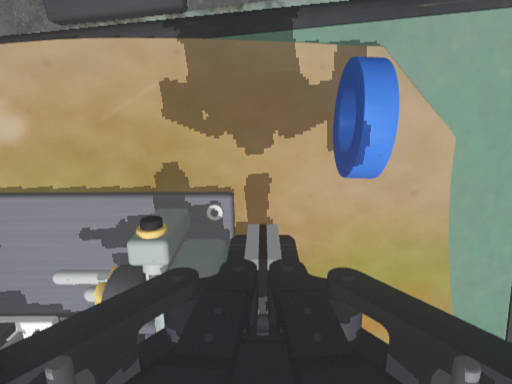

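The fingertip is at z≈0.105 by camera while 0.064 is reported, so the offset is +40 mm. I'll lower by 0.95 cm and sweep one click.

```bash
python3 -m handwheel '[{"fingers":-1,"tx":0,"ty":0,"tz":0.5,"roll":0},{"fingers":-1,"tx":0,"ty":0,"tz":0.95,"roll":0},{"fingers":-1,"tx":0,"ty":0,"tz":0.95,"roll":0},{"fingers":-1,"tx":0,"ty":0,"tz":0.95,"roll":0}]'
python3 -c "
from h import *
to(.501,.393,.055)"
```

```text
time_s: 7.9
ee_pos: [0.4736, 0.3534, 0.0533]
tcp_rot: [-0.147, -3.138, 0.001]
ft_force: [0.2, -0.3, -0.7]
gripper_width: -0.005
t 7.9 ee [0.4736 0.3534 0.0533] gauge 0.442 0.3922 q [ 0.64  0.46 -0.22  0.89 -0.    0.73] F [ 0.16 -0.31 -0.66] shift cm [-5.9   0.13 -0.17]
tool x heading 174.63 tool y [ 0.094  0.996 -0.   ] z [-5.e-04 -4.e-04 -1.e+00]
```

```bash
python3 -m handwheel '[{"fingers":-1,"tx":-0.6,"ty":0.1,"tz":-0.15,"roll":0},{"fingers":-1,"tx":-1.2,"ty":0.1,"tz":-0.15,"roll":0},{"fingers":-1,"tx":-1.7,"ty":0.1,"tz":-0.15,"roll":0},{"fingers":-1,"tx":-2.2,"ty":0.1,"tz":-0.15,"roll":0},{"fingers":-1,"tx":-2.7,"ty":0.1,"tz":-0.15,"roll":0},{"fingers":-1,"tx":-3.2,"ty":0.1,"tz":-0.15,"roll":0},{"fingers":-1,"tx":-3.7,"ty":0.1,"tz":-0.15,"roll":0},{"fingers":-1,"tx":-4.2,"ty":0.1,"tz":-0.15,"roll":0},{"fingers":-1,"tx":-4.7,"ty":0.1,"tz":-0.15,"roll":0},{"fingers":-1,"tx":-5.2,"ty":0.1,"tz":-0.15,"roll":0},{"fingers":-1,"tx":-5.7,"ty":0.1,"tz":-0.15,"roll":0},{"fingers":-1,"tx":-5.8,"ty":0.1,"tz":-0.15,"roll":0}]'
python3 - <<'E'
from h import *
to(.501,.393,.055)
f=grab('wrist','wrist6.png');g=grab('side','side6.png')
cv2.imwrite('pics/c6.png',np.hstack([cv2.resize(f['frame'][120:270,40:270],None,fx=1.8,fy=1.8),cv2.resize(g['frame'][205:295,220:300],None,fx=3,fy=3)]))
E
```

```text
time_s: 9.1
ee_pos: [0.534, 0.3492, 0.0556]
tcp_rot: [0.148, 3.135, 0.001]
ft_force: [1.5, -0.8, 2.7]
gripper_width: -0.0
t 9.1 ee [0.534  0.3492 0.0556] gauge 0.5025 0.3931 q [ 0.58  0.53 -0.09  0.95 -0.    0.67] F [ 1.52 -0.78  2.73] shift cm [ 0.15 -0.01  0.06]
tool x heading 174.58 tool y [0.094 0.996 0.001] z [ 2.9e-03  4.0e-04 -1.0e+00]
```

View pics/c6.png

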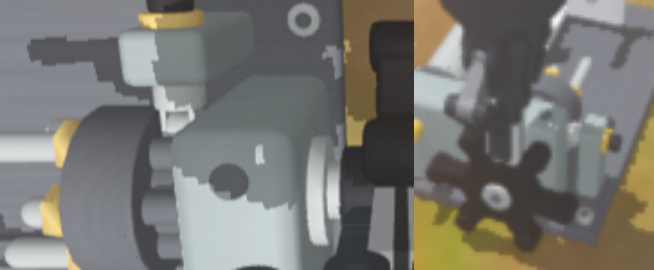

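It turned: the long screw is now upper near, with the trailing face lightly touched by the next lobe. I'll lift straight up, go back and check.

```bash
python3 -m handwheel '[{"fingers":-1,"tx":0,"ty":0,"tz":-1,"roll":0},{"fingers":-1,"tx":0,"ty":0,"tz":-2.5,"roll":0},{"fingers":-1,"tx":0,"ty":0,"tz":-5,"roll":0},{"fingers":-1,"tx":2,"ty":0,"tz":-6,"roll":0},{"fingers":-1,"tx":5,"ty":0,"tz":-6,"roll":0},{"fingers":-1,"tx":6.5,"ty":0,"tz":-6,"roll":0},{"fingers":-1,"tx":6.5,"ty":0,"tz":-6,"roll":0},{"fingers":-1,"tx":6.5,"ty":0,"tz":-6,"roll":0}]'
cat > scr.py <<'E'
from h import *
import sys
k=sys.argv[1]
to(.442,.393,.055)
f=grab('wrist','wrist%s.png'%k);g=grab('side','side%s.png'%k)
P=cloud(f); x=P@e-.505;y=P@n;z=P[...,2]
m=(y>.25)&(y<.282)&(z>.04)&(z<.1)&(x<.03)&(x>-.045)
c,l,s,ce=cv2.connectedComponentsWithStats(m.astype(np.uint8))
for i in range(1,c):
    if s[i,4]>15: q=l==i; print(s[i,4],'x',np.median(x[q]).round(4),'ytip',np.percentile(y[q],2).round(4),'ztop',np.percentile(z[q],95).round(4))
cv2.imwrite('pics/c%s.png'%k,np.hstack([cv2.resize(f['frame'][120:270,40:270],None,fx=1.8,fy=1.8),cv2.resize(g['frame'][205:295,220:300],None,fx=3,fy=3)]))
E
python3 scr.py 7
```

```text
time_s: 10.0
ee_pos: [0.4668, 0.3554, 0.1151]
tcp_rot: [0.146, 3.138, -0.0]
ft_force: [-0.4, -0.4, -0.0]
gripper_width: -0.0
t 10.0 ee [0.4668 0.3554 0.1151] gauge 0.4351 0.3936 q [ 0.65  0.41 -0.13  1.03 -0.    0.74] F [-0.41 -0.4  -0.  ] shift cm [-0.69 -0.05  6.01]
tool x heading 174.68 tool y [ 0.093  0.996 -0.   ] z [ 1.e-04 -2.e-04 -1.e+00]
26 x -0.018 ytip 0.2795 ztop 0.0557
405 x -0.0183 ytip 0.258 ztop 0.0752
```

View pics/c7.png

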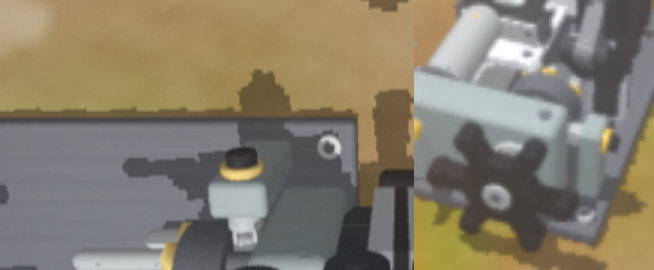

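Good: the long screw's top is now at z=0.075, upper near, so one more click is left.

```bash
python3 -m handwheel '[{"fingers":-1,"tx":-0.6,"ty":0,"tz":2,"roll":0},{"fingers":-1,"tx":-0.6,"ty":0,"tz":4,"roll":0},{"fingers":-1,"tx":-0.6,"ty":0,"tz":5.5,"roll":0},{"fingers":-1,"tx":-0.6,"ty":0,"tz":6,"roll":0},{"fingers":-1,"tx":-0.6,"ty":0,"tz":6,"roll":0},{"fingers":-1,"tx":-0.6,"ty":0,"tz":6,"roll":0}]'
python3 -c "
from h import *
to(.501,.393,.055)"
```

```text
time_s: 10.7
ee_pos: [0.4738, 0.355, 0.0556]
tcp_rot: [0.148, 3.137, 0.001]
ft_force: [-0.7, 0.3, -0.9]
gripper_width: 0.002
t 10.7 ee [0.4738 0.355  0.0556] gauge 0.4421 0.3938 q [ 0.64  0.46 -0.21  0.9  -0.    0.74] F [-0.74  0.25 -0.88] shift cm [-5.9  -0.02  0.07]
tool x heading 174.61 tool y [0.094 0.996 0.001] z [ 7.e-04  5.e-04 -1.e+00]
```

```bash
python3 -m handwheel '[{"fingers":-1,"tx":-0.6,"ty":0,"tz":0,"roll":0},{"fingers":-1,"tx":-1.2,"ty":0,"tz":0,"roll":0},{"fingers":-1,"tx":-1.7,"ty":0,"tz":0,"roll":0},{"fingers":-1,"tx":-2.2,"ty":0,"tz":0,"roll":0},{"fingers":-1,"tx":-2.7,"ty":0,"tz":0,"roll":0},{"fingers":-1,"tx":-3.2,"ty":0,"tz":0,"roll":0},{"fingers":-1,"tx":-3.7,"ty":0,"tz":0,"roll":0},{"fingers":-1,"tx":-4.2,"ty":0,"tz":0,"roll":0},{"fingers":-1,"tx":-4.7,"ty":0,"tz":0,"roll":0},{"fingers":-1,"tx":-5.2,"ty":0,"tz":0,"roll":0},{"fingers":-1,"tx":-5.7,"ty":0,"tz":0,"roll":0},{"fingers":-1,"tx":-5.9,"ty":0,"tz":0,"roll":0}]'
python3 -m handwheel '[{"fingers":-1,"tx":0,"ty":0,"tz":0,"roll":0},{"fingers":-1,"tx":0,"ty":0,"tz":-1,"roll":0},{"fingers":-1,"tx":0,"ty":0,"tz":-2.5,"roll":0},{"fingers":-1,"tx":0,"ty":0,"tz":-5,"roll":0},{"fingers":-1,"tx":0,"ty":0,"tz":-9,"roll":0},{"fingers":-1,"tx":3,"ty":0,"tz":-13,"roll":0},{"fingers":-1,"tx":7,"ty":0,"tz":-16,"roll":0},{"fingers":-1,"tx":10,"ty":0,"tz":-16,"roll":0},{"fingers":-1,"tx":10,"ty":0,"tz":-16,"roll":0},{"fingers":-1,"tx":10,"ty":0,"tz":-16,"roll":0}]'
python3 scr.py 8
python3 - <<'E'
from h import *
f=grab('top','top8.png'); P=cloud(f)
im=load('wrist8.png')['frame']
cv2.imwrite('pics/e8.png',np.hstack([cv2.resize(f['frame'][165:260,185:335],None,fx=3,fy=3),im[150:435-0,30:330][:285]]) if 0 else cv2.resize(f['frame'][165:260,185:335],None,fx=4,fy=4))
# pad: right of end plate
x=P@e-.505;y=P@n;z=P[...,2]
m=(y>.03)&(y<.15)&(z>.03)&(z<.1)
pl=m&(z>.086); print('plate top y',np.percentile(y[pl],[1,50,99]).round(4),'x',np.percentile(x[pl],[1,99]).round(4))
pd=m&(z<.085)&(x>-.03)&(x<.12)&(y<np.percentile(y[pl],50)); print('right-of-plate',pd.sum(),np.percentile(y[pd],[1,50,99]).round(4),np.percentile(x[pd],[1,50,99]).round(4),np.percentile(z[pd],[1,50,99]).round(4))
E
```

```text
time_s: 11.9
ee_pos: [0.5338, 0.3493, 0.0556]
tcp_rot: [0.148, 3.135, 0.001]
ft_force: [1.7, -0.0, 2.5]
gripper_width: 0.003
time_s: 12.9
ee_pos: [0.4311, 0.3586, 0.2156]
tcp_rot: [-0.145, -3.138, -0.0]
ft_force: [-0.1, -0.1, 0.0]
gripper_width: -0.001
t 12.9 ee [0.4311 0.3586 0.2156] gauge 0.3992 0.3937 q [ 0.69  0.31 -0.01  1.25  0.    0.79] F [-0.07 -0.12  0.02] shift cm [-4.28 -0.04 16.06]
tool x heading 174.72 tool y [ 0.092  0.996 -0.   ] z [-2.e-04  0.e+00 -1.e+00]
17 x -0.0177 ytip 0.2788 ztop 0.0748
208 x -0.0017 ytip 0.2586 ztop 0.0845
plate top y [0.032  0.1349 0.1497] x [-0.0101  0.5102]
right-of-plate 51 [0.0301 0.0437 0.0636] [0.1086 0.1159 0.1199] [0.0311 0.0629 0.0751]
```

View pics/c8.png

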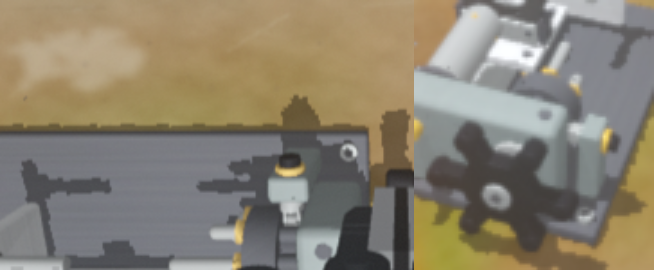

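View pics/e8.png

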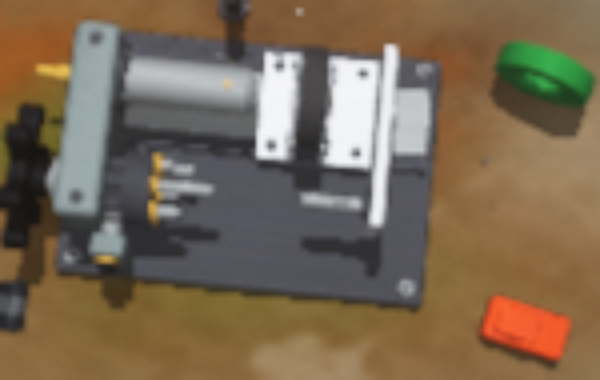

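The longest screw is now uppermost (tip at gauge y 0.2586, top at z 0.0845), in line with the pin. Next I'll move to the right of the end plate and turn the tool 90°.

```bash
python3 -m handwheel '[{"fingers":-1,"tx":0,"ty":-2,"tz":-0.5,"roll":8.1},{"fingers":-1,"tx":-1,"ty":-5,"tz":-0.5,"roll":16.2},{"fingers":-1,"tx":-2.5,"ty":-8,"tz":-0.5,"roll":24.3},{"fingers":-1,"tx":-4,"ty":-11,"tz":-0.5,"roll":32.4},{"fingers":-1,"tx":-6,"ty":-14,"tz":-0.5,"roll":40.5},{"fingers":-1,"tx":-8,"ty":-17,"tz":-0.5,"roll":48.6},{"fingers":-1,"tx":-10,"ty":-20,"tz":-0.5,"roll":56.7},{"fingers":-1,"tx":-12,"ty":-23.5,"tz":-0.5,"roll":64.8},{"fingers":-1,"tx":-14,"ty":-27,"tz":-0.5,"roll":72.9},{"fingers":-1,"tx":-15.6,"ty":-30.4,"tz":-0.5,"roll":81},{"fingers":-1,"tx":-15.6,"ty":-30.4,"tz":-0.5,"roll":89.5},{"fingers":-1,"tx":-15.6,"ty":-30.4,"tz":-0.5,"roll":89.5}]'
python3 - <<'E'
from h import *
to(.555,.09,.1)
f=grab('wrist','wrist9.png');g=grab('top','top9.png')
E
```

```text
time_s: 14.25
ee_pos: [0.5596, 0.0395, 0.219]
tcp_rot: [-2.316, -2.121, 0.002]
ft_force: [0.3, 0.4, -0.2]
gripper_width: 0.0
t 14.25 ee [0.5596 0.0395 0.219 ] gauge 0.5543 0.0866 q [0.07 0.32 0.   1.26 0.   1.73] F [ 0.34  0.38 -0.16] shift cm [ 0.34  0.09 11.9 ]
tool x heading 84.95 tool y [ 0.996 -0.088 -0.002] z [-1.8e-03  1.0e-04 -1.0e+00]
```

View pics/wrist9.png

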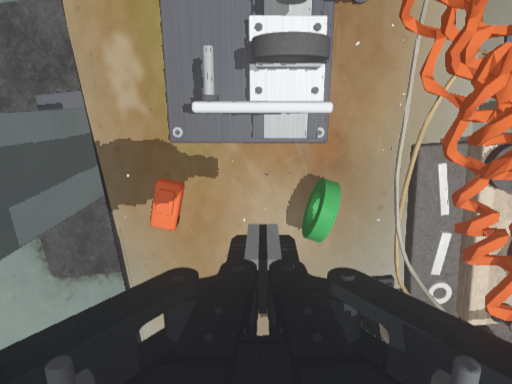

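```bash
python3 - <<'E'
from h import *
f=load('wrist9.png');P=cloud(f);x=P@e;y=P@n;z=P[...,2]
fr=f['frame'].astype(int)
def st(n,m): print(n,m.sum(),'x',np.percentile(x[m],[1,50,99]).round(4),'y',np.percentile(y[m],[1,50,99]).round(4),'z',np.percentile(z[m],[1,50,99]).round(4))
gr=(fr[...,1]>90)&(fr[...,2]<60)&(fr[...,0]<90); st('green',gr&(z<.15))
orr=(fr[...,2]>180)&(fr[...,0]<80)&(x<.5)&(z<.06); st('clip',orr)
pl=(z>.085)&(z<.098)&(y>.12)&(y<.17)&(x>.45)&(x<.65); st('plate top',pl)
pd=(z>.03)&(z<.085)&(y>.09)&(y<.155)&(x>.48)&(x<.63); pd[:90]=0; st('right-of-plate',pd)
for v in (106,110,113,116,120,125,130): print(v,[(int(u),x[v,u].round(3),y[v,u].round(3),z[v,u].round(3)) for u in (205,250,262,275,290,305,320)])
m=(z>.07)&(z<.095)&(y>.16)&(y<.23)&(x>.48)&(x<.53); st('pin',m)
cv2.imwrite('pics/w9c.png',cv2.resize(f['frame'][30:150,160:350],None,fx=4,fy=4,interpolation=cv2.INTER_CUBIC))
E
```

```text
green 237 x [0.6023 0.6119 0.6224] y [0.0036 0.0294 0.0611] z [0.0119 0.0281 0.0705]
clip 312 x [0.417  0.4396 0.4551] y [-0.0043  0.0153  0.042 ] z [0.0169 0.0205 0.0275]
plate top 1667 x [0.4919 0.5499 0.615 ] y [0.1372 0.143  0.1543] z [0.0854 0.0921 0.0941]
right-of-plate 306 x [0.4975 0.5554 0.6145] y [0.1359 0.1475 0.1544] z [0.03   0.0447 0.0847]
106 [(205, np.float64(0.502), np.float64(0.144), np.float64(0.093)), (250, np.float64(0.543), np.float64(0.144), np.float64(0.092)), (262, np.float64(0.554), np.float64(0.144), np.float64(0.091)), (275, np.float64(0.565), np.float64(0.144), np.float64(0.093)), (290, np.float64(0.579), np.float64(0.144), np.float64(0.093)), (305, np.float64(0.592), np.float64(0.143), np.float64(0.092)), (320, np.float64(0.605), np.float64(0.143), np.float64(0.093))]
110 [(205, np.float64(0.502), np.float64(0.14), np.float64(0.092)), (250, np.float64(0.543), np.float64(0.14), np.float64(0.094)), (262, np.float64(0.553), np.float64(0.14), np.float64(0.092)), (275, np.float64(0.565), np.float64(0.14), np.float64(0.093)), (290, np.float64(0.579), np.float6
[... 1786 characters left out ...]
), np.float64(0.121), np.float64(0.019)), (305, np.float64(0.602), np.float64(0.121), np.float64(0.02)), (320, np.float64(0.62), np.float64(0.12), np.float64(0.014))]
130 [(205, np.float64(0.487), np.float64(0.115), np.float64(0.013)), (250, np.float64(0.539), np.float64(0.115), np.float64(0.013)), (262, np.float64(0.553), np.float64(0.115), np.float64(0.019)), (275, np.float64(0.568), np.float64(0.115), np.float64(0.02)), (290, np.float64(0.585), np.float64(0.115), np.float64(0.02)), (305, np.float64(0.602), np.float64(0.115), np.float64(0.019)), (320, np.float64(0.619), np.float64(0.115), np.float64(0.018))]
pin 461 x [0.4999 0.5054 0.5096] y [0.1605 0.1784 0.1952] z [0.0794 0.0836 0.0858]
```

View pics/w9c.png

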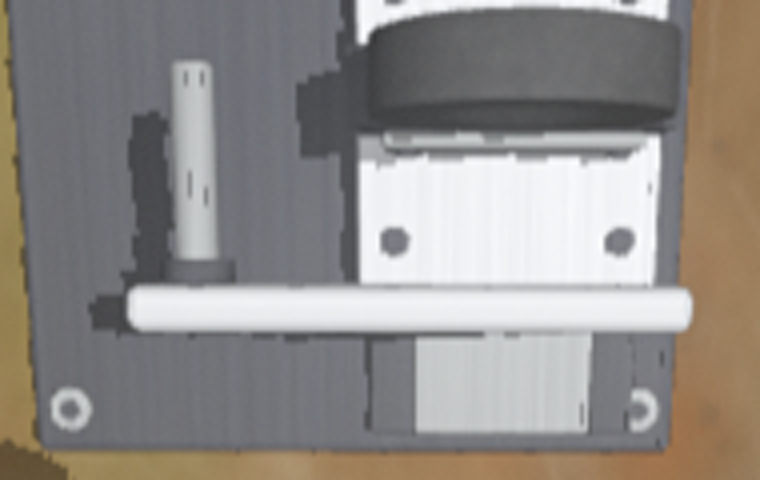

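The wrist view shows the pad strip at about x=0.553, face y≈0.136, and the pin tip at y≈0.197. I'll descend behind the pad.

```bash
python3 -m handwheel '[{"fingers":-1,"tx":0.4,"ty":0,"tz":4,"roll":0},{"fingers":-1,"tx":0.8,"ty":0,"tz":8,"roll":0},{"fingers":-1,"tx":0.8,"ty":0,"tz":12,"roll":0},{"fingers":-1,"tx":0.8,"ty":0,"tz":15,"roll":0},{"fingers":-1,"tx":0.8,"ty":0,"tz":17.5,"roll":0},{"fingers":-1,"tx":0.8,"ty":0,"tz":19.3,"roll":0},{"fingers":-1,"tx":0.8,"ty":0,"tz":19.8,"roll":0},{"fingers":-1,"tx":0.8,"ty":0,"tz":19.8,"roll":0},{"fingers":-1,"tx":0.8,"ty":0,"tz":19.8,"roll":0}]'
python3 - <<'E'
from h import *
to(.553,.125,.018)
f=grab('wrist','wrist10.png');g=grab('side','side10.png')
P=cloud(f);x=P@e;y=P@n;z=P[...,2]
m=(abs(x-.553)<.02)&(y>.07)&(y<.115)&(z>.025); print('finger end z',np.percentile(z[m],[0,1]).round(4),'lead y',np.percentile(y[m],[95,99]).round(4))
E
```

```text
time_s: 15.25
ee_pos: [0.5606, 0.0497, 0.023]
tcp_rot: [2.312, 2.126, 0.002]
ft_force: [0.5, -0.8, -0.0]
gripper_width: -0.001
t 15.25 ee [0.5606 0.0497 0.023 ] gauge 0.5544 0.0969 q [ 0.09  0.45 -0.33  0.79 -0.    1.74] F [ 0.46 -0.78 -0.02] shift cm [ 2.81 -0.13  0.5 ]
tool x heading 85.22 tool y [ 0.997 -0.083  0.002] z [ 1.5e-03  1.0e-04 -1.0e+00]
finger end z [0.0632 0.0687] lead y [0.1138 0.1149]
```

View pics/wrist10.png

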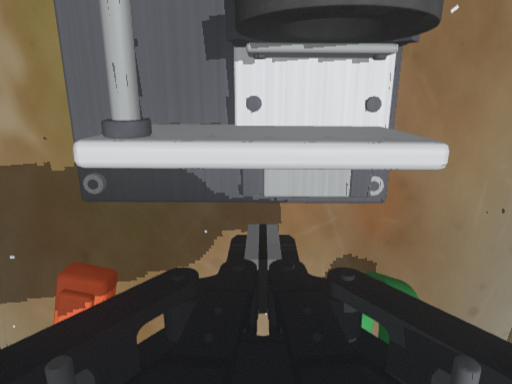

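```bash
python3 -m handwheel '[{"fingers":-1,"tx":0.4,"ty":0,"tz":0.4,"roll":0},{"fingers":-1,"tx":0.9,"ty":0,"tz":0.5,"roll":0},{"fingers":-1,"tx":1.4,"ty":0,"tz":0.5,"roll":0},{"fingers":-1,"tx":1.8,"ty":0,"tz":0.5,"roll":0},{"fingers":-1,"tx":2.1,"ty":0,"tz":0.5,"roll":0},{"fingers":-1,"tx":2.4,"ty":0,"tz":0.5,"roll":0},{"fingers":-1,"tx":2.7,"ty":0,"tz":0.5,"roll":0},{"fingers":-1,"tx":3,"ty":0,"tz":0.5,"roll":0},{"fingers":-1,"tx":3.3,"ty":0,"tz":0.5,"roll":0},{"fingers":-1,"tx":3.7,"ty":0,"tz":0.5,"roll":0},{"fingers":-1,"tx":4.1,"ty":0,"tz":0.5,"roll":0},{"fingers":-1,"tx":4.5,"ty":0,"tz":0.5,"roll":0}]'
python3 - <<'E'
from h import *
to(.553,.185,.018)
f=grab('wrist','wrist11.png')
P=cloud(f);x=P@e;y=P@n;z=P[...,2]
pl=(z>.088)&(z<.097)&(y>.12)&(y<.22)&(abs(x-.62)<.012)
pl=(z>.085)&(z<.098)&(y>.11)&(y<.25)&(((x>.51)&(x<.535))|((x>.575)&(x<.61)))
print('plate y',np.percentile(y[pl],[1,50,99]).round(4))
E
```

```text
time_s: 16.55
ee_pos: [0.5636, 0.0941, 0.0171]
tcp_rot: [2.314, 2.124, -0.0]
ft_force: [0.6, -3.2, 0.7]
gripper_width: -0.002
t 16.55 ee [0.5636 0.0941 0.0171] gauge 0.5536 0.1414 q [ 0.17  0.47 -0.32  0.78 -0.    1.82] F [ 0.57 -3.16  0.67] shift cm [ 4.36 -0.07 -0.09]
tool x heading 85.11 tool y [ 0.996 -0.085  0.   ] z [ 0.e+00 -5.e-04 -1.e+00]
plate y [0.153  0.1604 0.2167]
```

View pics/wrist11.png

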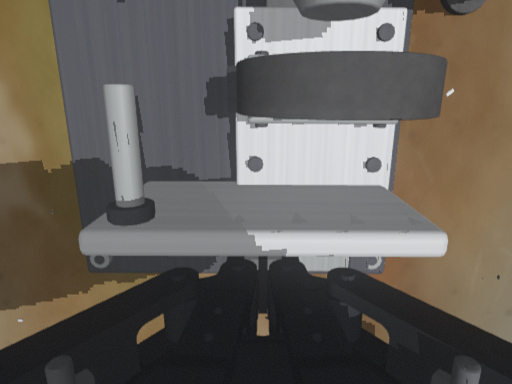

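The slide follows with about 3 N, and the ring is seated. I'll keep pushing.

```bash
python3 -m handwheel '[{"fingers":-1,"tx":0.3,"ty":0,"tz":0,"roll":0},{"fingers":-1,"tx":0.6,"ty":0,"tz":0,"roll":0},{"fingers":-1,"tx":0.9,"ty":0,"tz":0,"roll":0},{"fingers":-1,"tx":1.2,"ty":0,"tz":0,"roll":0},{"fingers":-1,"tx":1.5,"ty":0,"tz":0,"roll":0},{"fingers":-1,"tx":1.8,"ty":0,"tz":0,"roll":0},{"fingers":-1,"tx":2.1,"ty":0,"tz":0,"roll":0},{"fingers":-1,"tx":2.4,"ty":0,"tz":0,"roll":0},{"fingers":-1,"tx":2.7,"ty":0,"tz":0,"roll":0},{"fingers":-1,"tx":3,"ty":0,"tz":0,"roll":0},{"fingers":-1,"tx":3.3,"ty":0,"tz":0,"roll":0},{"fingers":-1,"tx":3.5,"ty":0,"tz":0,"roll":0}]'
python3 - <<'E'
from h import *
to(.553,.185,.018)
f=grab('wrist','wrist12.png')
P=cloud(f);x=P@e;y=P@n;z=P[...,2]
pl=(z>.085)&(z<.098)&(y>.11)&(y<.25)&(((x>.51)&(x<.535))|((x>.575)&(x<.61)))
print('plate y',np.percentile(y[pl],[1,50]).round(4))
E
```

```text
time_s: 17.8
ee_pos: [0.5666, 0.1294, 0.0171]
tcp_rot: [-2.314, -2.125, -0.0]
ft_force: [1.0, -3.3, 1.0]
gripper_width: -0.004
t 17.8 ee [0.5666 0.1294 0.0171] gauge 0.5537 0.1768 q [ 0.22  0.48 -0.29  0.8   0.    1.88] F [ 0.98 -3.29  1.02] shift cm [ 0.82 -0.07 -0.09]
tool x heading 85.14 tool y [ 0.996 -0.085  0.   ] z [ 2.e-04  2.e-04 -1.e+00]
plate y [0.1884 0.1955]
```

View pics/wrist12.png

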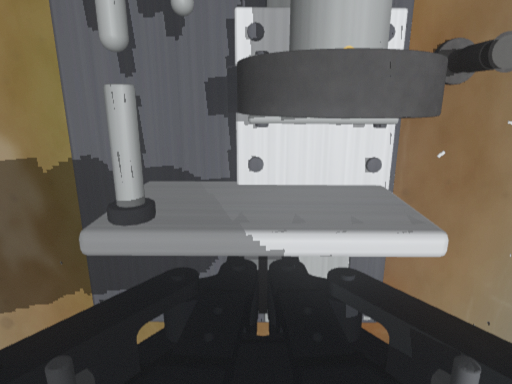

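```bash
python3 -m handwheel '[{"fingers":-1,"tx":0.15,"ty":0,"tz":0,"roll":0},{"fingers":-1,"tx":0.3,"ty":0,"tz":0,"roll":0},{"fingers":-1,"tx":0.4,"ty":0,"tz":0,"roll":0},{"fingers":-1,"tx":0.5,"ty":0,"tz":0,"roll":0},{"fingers":-1,"tx":0.6,"ty":0,"tz":0,"roll":0},{"fingers":-1,"tx":0.7,"ty":0,"tz":0,"roll":0},{"fingers":-1,"tx":0.75,"ty":0,"tz":0,"roll":0}]'
python3 - <<'E'
from h import *
to(.553,.185,.018)
f=grab('wrist','wrist13.png')
cv2.imwrite('pics/w13c.png',cv2.resize(f['frame'][0:120,60:220],None,fx=4,fy=4,interpolation=cv2.INTER_CUBIC))
E
```

```text
time_s: 18.55
ee_pos: [0.5672, 0.1366, 0.0171]
tcp_rot: [-2.314, -2.125, -0.0]
ft_force: [0.8, -2.5, 0.3]
gripper_width: -0.002
t 18.55 ee [0.5672 0.1366 0.0171] gauge 0.5536 0.184 q [ 0.24  0.49 -0.29  0.8   0.    1.89] F [ 0.82 -2.55  0.34] shift cm [ 0.1  -0.06 -0.09]
tool x heading 85.14 tool y [ 0.996 -0.085 -0.   ] z [-0.e+00  1.e-04 -1.e+00]
```

View pics/w13c.png

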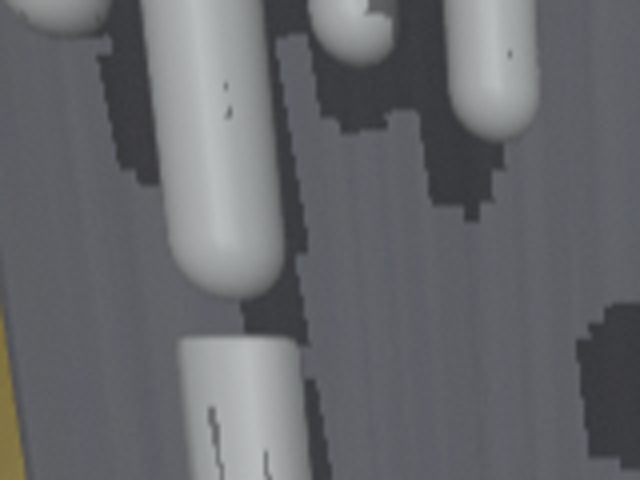

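About 3.4 mm of gap remains (screw tip at row 297, pin at row 338, pin width about 118 px). The last approach is in small steps.

```bash
python3 -m handwheel '[{"fingers":-1,"tx":0.1,"ty":0,"tz":0,"roll":0},{"fingers":-1,"tx":0.2,"ty":0,"tz":0,"roll":0},{"fingers":-1,"tx":0.28,"ty":0,"tz":0,"roll":0},{"fingers":-1,"tx":0.34,"ty":0,"tz":0,"roll":0},{"fingers":-1,"tx":0.38,"ty":0,"tz":0,"roll":0},{"fingers":-1,"tx":0.38,"ty":0,"tz":0,"roll":0}]'
python3 - <<'E'
from h import *
to(.553,.19,.018)
f=grab('wrist','wrist14.png')
cv2.imwrite('pics/w14c.png',cv2.resize(f['frame'][0:120,60:220],None,fx=4,fy=4,interpolation=cv2.INTER_CUBIC))
E
```

```text
time_s: 19.2
ee_pos: [0.5674, 0.1398, 0.0171]
tcp_rot: [2.314, 2.124, -0.001]
ft_force: [1.1, -4.8, 0.9]
gripper_width: -0.002
t 19.2 ee [0.5674 0.1398 0.0171] gauge 0.5536 0.1873 q [ 0.24  0.49 -0.28  0.8  -0.    1.9 ] F [ 1.07 -4.8   0.86] shift cm [ 0.27 -0.06 -0.09]
tool x heading 85.12 tool y [ 0.996 -0.085 -0.   ] z [-1.e-04 -9.e-04 -1.e+00]
```

View pics/w14c.png

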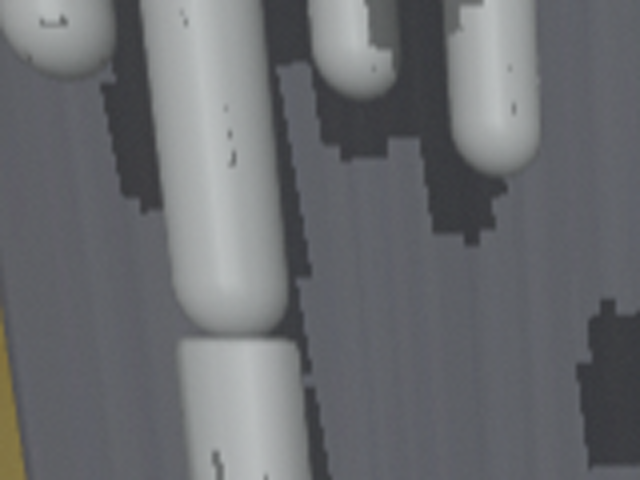

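It looks to be touching, and force has risen to 4.8 N. One more small nudge will confirm a stop.

```bash
python3 -m handwheel '[{"fingers":-1,"tx":0.04,"ty":0,"tz":0,"roll":0},{"fingers":-1,"tx":0.08,"ty":0,"tz":0,"roll":0},{"fingers":-1,"tx":0.1,"ty":0,"tz":0,"roll":0},{"fingers":-1,"tx":0.1,"ty":0,"tz":0,"roll":0}]'
python3 -c "
from h import *
to(.553,.19,.018)"
```

```text
time_s: 19.65
ee_pos: [0.5674, 0.1406, 0.0173]
tcp_rot: [2.313, 2.124, -0.001]
ft_force: [-0.5, -6.0, 3.5]
gripper_width: 0.0
t 19.65 ee [0.5674 0.1406 0.0173] gauge 0.5535 0.1881 q [ 0.24  0.49 -0.28  0.8  -0.    1.9 ] F [-0.51 -6.02  3.47] shift cm [ 0.19 -0.05 -0.07]
tool x heading 85.12 tool y [ 0.996 -0.085 -0.   ] z [-1.0e-04 -1.3e-03 -1.0e+00]
```

```bash
python3 -m handwheel '[{"fingers":-1,"tx":0.04,"ty":0,"tz":0,"roll":0},{"fingers":-1,"tx":0.08,"ty":0,"tz":0,"roll":0},{"fingers":-1,"tx":0.12,"ty":0,"tz":0,"roll":0},{"fingers":-1,"tx":0.12,"ty":0,"tz":0,"roll":0}]'
python3 -c "
from h import *
to(.553,.19,.018)
f=grab('wrist','wrist15.png')
cv2.imwrite('pics/w15c.png',cv2.resize(f['frame'][0:120,60:220],None,fx=4,fy=4,interpolation=cv2.INTER_CUBIC))"
```

```text
time_s: 20.05
ee_pos: [0.5674, 0.1407, 0.0173]
tcp_rot: [2.313, 2.122, -0.004]
ft_force: [-0.1, -8.2, 3.9]
gripper_width: 0.002
t 20.05 ee [0.5674 0.1407 0.0173] gauge 0.5535 0.1881 q [ 0.24  0.49 -0.28  0.8  -0.    1.9 ] F [-0.05 -8.22  3.94] shift cm [ 0.19 -0.05 -0.07]
tool x heading 85.08 tool y [ 0.996 -0.086  0.   ] z [-2.0e-04 -3.4e-03 -1.0e+00]
```

View pics/w15c.png

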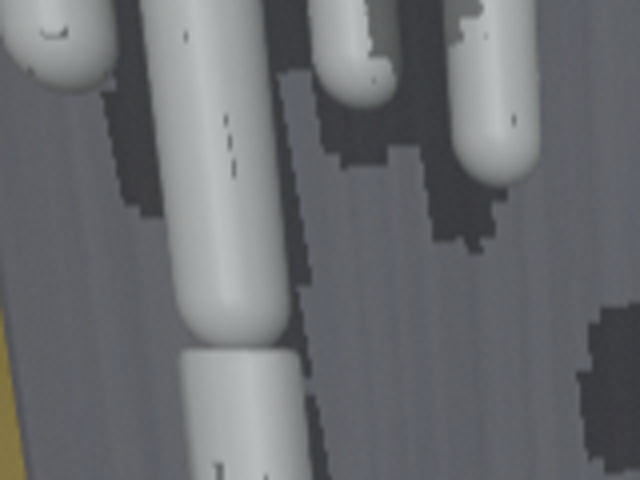

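It's a firm stop: no motion, and force rose to 8 N. I'll back off straight, then rise clear and check.

```bash
python3 -m handwheel '[{"fingers":-1,"tx":-0.3,"ty":0,"tz":0,"roll":0},{"fingers":-1,"tx":-1,"ty":0,"tz":0,"roll":0},{"fingers":-1,"tx":-2.5,"ty":0,"tz":0,"roll":0},{"fingers":-1,"tx":-4.5,"ty":0,"tz":0,"roll":0},{"fingers":-1,"tx":-5.5,"ty":0,"tz":-3,"roll":0},{"fingers":-1,"tx":-6,"ty":0,"tz":-7,"roll":0},{"fingers":-1,"tx":-6,"ty":0,"tz":-11,"roll":0},{"fingers":-1,"tx":-6,"ty":0,"tz":-15,"roll":0},{"fingers":-1,"tx":-6,"ty":0,"tz":-17,"roll":0},{"fingers":-1,"tx":-6,"ty":0,"tz":-17,"roll":0},{"fingers":-1,"tx":-6,"ty":0,"tz":-17,"roll":0},{"fingers":-1,"tx":-6,"ty":0,"tz":-17,"roll":0}]'
python3 - <<'E'
from h import *
to(.553,.19,.018)
f=grab('wrist','wrist16.png');g=grab('side','side16.png')
cv2.imwrite('pics/w16c.png',np.hstack([cv2.resize(f['frame'][0:180,140:350],(560,480)),cv2.resize(g['frame'][165:305,200:270],(240,480))]))
P=cloud(f);x=P@e;y=P@n;z=P[...,2]
pl=(z>.085)&(z<.098)&(y>.15)&(y<.22)&(x>.52)&(x<.61); print('plate y',np.percentile(y[pl],[1,50,99]).round(4))
E
```

```text
time_s: 21.3
ee_pos: [0.5613, 0.0823, 0.1853]
tcp_rot: [-2.312, -2.124, 0.004]
ft_force: [0.2, -0.0, 0.2]
gripper_width: 0.003
t 21.3 ee [0.5613 0.0823 0.1853] gauge 0.5523 0.1294 q [ 0.15  0.34 -0.05  1.18  0.    1.8 ] F [ 0.22 -0.02  0.18] shift cm [ 6.07  0.12 16.72]
tool x heading 85.13 tool y [ 0.996 -0.085 -0.003] z [-3.3e-03 -2.0e-04 -1.0e+00]
plate y [0.1979 0.2025 0.2079]
```

View pics/w16c.png

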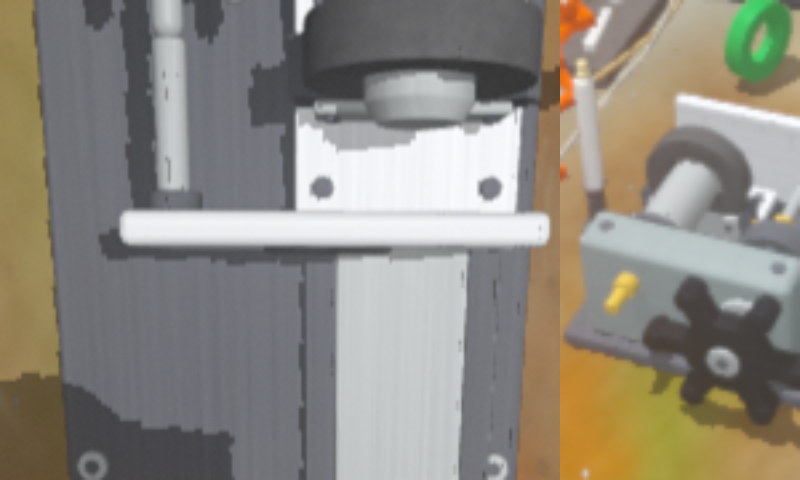

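View pics/side16.png

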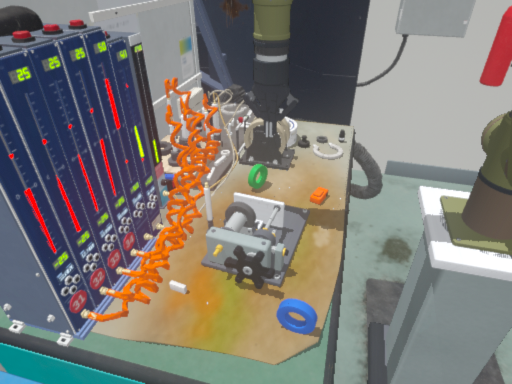

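The plate moved 0.143 → 0.2025 m, about 60 mm of travel as expected. The pin meets the screw, the ring sits over the plug, the wheel is in its click and the robot is clear of everything.

```bash
python3 -c "
from h import *
print(manip.hand_in())"
```

```text
the job is handed in; nothing more can be done
None
```

The longest stop screw is uppermost, and the slide's pin rests against it. I handed the job in at about 21 s, and no verdict was reported.

**Wheel:** I turned it two clicks with a closed fingertip, and a camera measurement after each click confirmed it. The longest screw ended uppermost, with its top at z ≈ 0.0845 m and in line with the pin. The side view shows the wheel at rest in its click.

**Slide:** I pushed it by the thumb pad with about 3 N. At the stop the slide no longer moved while the force rose to about 8 N, and I then backed straight off and rose clear. The end plate travelled about 59.5 mm by camera, against the 60 mm expected. The last view shows pin and screw touching. The ring is in its nest over the air plug, and the loose things look untouched.

**What disagreed along the way:**
- **Reported tool height:** the TCP read about 40 mm lower than the finger ends seen by both the side and wrist cameras. My first sweep therefore passed over the wheel without touching it. I used the camera heights from then on.
- **Number of clicks:** I first thought one click was needed. The depth measurement showed the longest screw in the lower near position, so it took two.

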